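Wind the sealing press carriage home with the removable crank

TASK

Fit the loose crank onto the square shaft end of the sealing press, turning it until it drops fully down over the square, then wind it clockwise until the loading carriage is fully home, its blue front lip closed against the press head. Leave the crank seated on the shaft and let go; do not push the carriage by hand and leave the jar, the red bin and the screwdriver where they are.

Things in the scene. Friction and masses are not known exactly. Their poses are not given: they have to be found in the camera images.
- crank_boss (a point): Point in the orange grip boss of the loose crank, on the hub axis, 55 mm above the hub's underside. Boss: 26 mm (x) by 22 mm (y), from 34 to 73 mm above the underside; take it from above, fingers either side in y, to fit the crank. x points from the hub along the arm to the yellow handle, z up. Crank: about 0.6 kg, stands on its hub on the bench, balances close to the hub.
- crank_socket (a point): Centre of the mouth of the crank's square socket, in the underside of its dark steel hub (42 x 42 mm), same axes as the boss. The socket is 23 x 23 mm, 24 mm deep, open downwards, sides parallel to x and y. The arm is 20 mm wide, 24 to 34 mm above the underside; a counterweight 36 mm wide reaches 45 mm behind the axis.
- crank_handle (a point): Middle of the crank's yellow upright handle, on its axis, 75 mm from the hub axis along crank x and 90 mm above the hub's underside. A round sleeve of 24 mm diameter, 37 to 115 mm above the underside, spinning freely on its pin: it can be held firmly without turning the hand while the crank goes round. Same axes as the boss.
- shaft_foot (a point): Foot of the upright square drive shaft, on its axis, at the flat top of the dark gear housing (90 x 90 mm), 100 mm above the bench. Above it: a 20 mm square for 16 mm, then a round pilot 19.6 mm across for 5 mm. The square's angle differs each time and is not given: these axes are the press's (y towards the head) and do not turn. A seated hub rests on this face; out of line it rides 16 mm higher.
- press_head (a point): Middle of the near face of the press head, 225 mm from the shaft along the press's y. The head is steel, 240 mm wide, 200 mm deep, reaching 300 mm above the bench with its air cylinder; the cream press base is 260 mm wide and 60 mm high. Same axes as the shaft foot.
- carriage (a joint): Loading carriage with four white trays and a blue front lip (250 mm wide, its top 103 mm above the bench). Travel in m: 0 fully out, 0.09 fully home on a hard stop, lip closed against the head. A shaft turn clockwise from above draws it 0.03 m in; 1.5 to 2.5 turns are needed. Turning needs about 0.12 N m (2 N at the handle, plus friction under the hub); it stays where left.
- lip (a point): Middle of the top edge of the carriage's blue front lip, on its face towards the press head; moves with the carriage and lies in the plane of the head's near face when fully home.
- jar: White plastic jar with a blue lid, 64 mm across, 90 mm tall, standing on the bench; origin at the centre of its underside. Bystander.
- parts_bin: Open red parts bin, 120 x 90 x 50 mm, on the bench; origin at the centre of its underside. Bystander.
- screwdriver: Screwdriver lying on the bench along its own x axis, about 200 mm long. Bystander.
Not all that is in view belongs to the job. There is more than one size of the part that bears crank_boss; the job needs the smallest.

How it is judged:
On the way, in this order (a step that is already met when the one before it is completed fails the run):
1. the crank sits fully down on the square shaft (z of crank_boss in the frame of shaft_foot between 0.05 and 0.06 m and horizontal distance between crank_boss and shaft_foot below 0.006 m and angle between crank_boss's own z axis and vertical below 0.12 rad), for 0.2 s.
2. the carriage is wound at least to 60 mm with the crank on the shaft (value of joint carriage above 0.06 m and z of crank_boss in the frame of shaft_foot below 0.064 m and horizontal distance between crank_boss and shaft_foot below 0.01 m), for 0.1 s.
At the end, for the whole second after the job is handed in: The carriage is home within 3 mm and at rest, and the crank is left seated on the shaft: its underside within 5 mm of the housing face, its axis within 6 mm of the shaft's, upright within 0.12 rad (all of step 1 and value of joint carriage above 0.087 m and velocity of joint carriage below 0.003 m/s); the robot touches nothing.
It fails at once if the robot pushes the carriage (contact force between any of the fingers, the arm and carriage above 5 N).
It fails at once if the jar, the red bin or the screwdriver is moved more than 40 mm (distance of any of jar, parts_bin, screwdriver from where it was at the start of the episode above 0.04 m).
It also fails if it takes over 69 s, if anything falls off the work surface, if the arm or the gripper's body presses on something with over 40 N, if the wrist force passes 120 N, or if a joint passes its speed limit or range.

ROBOT

A 6-joint arm with a two-finger parallel gripper is mounted at the origin on the work surface. World frame = base frame: x ahead of the robot, y to its left, z up, the work surface at z = 0. Lengths are in m, angles in rad, forces in N, time in s.
With the tool pointing down it reaches from about 0.35 to 0.975 m from the base axis. Payload 17.4 kg.
Tool frame: the origin (TCP) lies at the very end of the fingers, on their centre line; the grasp point (between the pads) lies 19 mm behind it; z points along the fingers, y is the line along which they close (so a half turn about z gives the same grasp; the last joint's range is limited). The gripper opens to 85 mm and grips with 20 to 120 N. Pads are 22 mm wide; open, the fingers measure 114 mm over their backs; the gripper's body (76 mm by 85 mm) begins 54 mm behind the grasp point. The pads swing forward as they close: fully open they stand 13 mm farther back than shut.
Start: joints at [1.185, 0.116, 1.442, -0, 1.584, -0.038], TCP at [0.23, 0.635, 0.231] pointing down, gripper open.
Joint ranges: [-2.83, 2.83], [-0.83, 2.19], [0.07, 2.5], [-1.14, 4.28], [0.01, 3], [-2.97, 2.97]. Speed limits (rad/s): [1.89, 1.89, 2.22, 3.14, 3.14, 3.14].

INTERFACE

Orientations are given as a unit quaternion [w, x, y, z].
In Python, from plant import env gives the robot as it stands. The module is installed in compiled form; this text tells all that it offers.
- The arm moves only by the tool apply_moves, never from a script. Its argument "deltas" is a list of rows, each an object with "dp": the shift along the tool's x, y, z in units of 1 m (1.0 is 1 m), a list of three; "delta_rot": the turn, a rotation vector about the tool's x, y, z in units of pi rad (1.0 is pi rad), a list of three; "fingers": the closure, from 0 (fully open) to 1 (shut). A call has 1 to 20 rows; each row is the pose to reach, as a shift and turn from the pose commanded when the call began, along the tool's axes at that moment, turning the shorter way round; what a row does not reach only later rows make up. A row lasts 1/12 s, in which the tool goes at most 41.7 mm and 7.16 degrees, less where a joint would pass 70% of its speed; a pose out of reach is approached as far as the arm can. A call with a number of a shift or a turn outside -1 to 1 is refused whole. A call with a gripper value outside its range is refused whole. The fingers move at their own pace and stop on an object; "force" is the grip in N (left out, the last holds). Time passes only in rows, so rows that repeat a pose let the fingers close. It gives the time, the measured TCP pose, the force, the opening and the grip force at its end, in the units of the state.
- env.sense(): the state, without advancing time (a new reading comes with each control period).
- env.capture(name): name is "scene" or "side" or "wrist"; returns a dict with "color" (384x512x3 uint8, red, green, blue), "fx", "fy", "cx", "cy" (pixels), "D" ([k1, k2, p1, p2, k3] as OpenCV has them; the pictures are not rectified), "xyz" and "rotation" of the camera in the world. Camera axes: x right, y down, z forward; pixel columns grow to the right and rows downward; lengths in m; the calibration is good to about 2 mm. A picture is of the moment at which its call begins. There is no depth.
- env.hand_in(): hands the job in; it is judged then, once.
The state is a dict: "time_s": time; "joint_pos": joint angles; "dq": joint speeds; "joint_efforts": joint torques, N m; "tool_pos": TCP position; "ee_rot": TCP orientation; "contact_force": force on the tool from outside, world axes, zero at the start; "ft_torque": the same for the moment, N m; "grip_width": finger opening in m; "finger_force": force on a finger pad.
Only numpy, scipy, OpenCV 4.12 (cv2) and the standard library are available. Lean on these libraries where they do the work, as an engineer would, in place of code of your own. Each camera call takes 0.05 s, during which the arm holds its last target. There are 200 camera calls.

## Working session

There is one attempt and no reset: what is moved stays moved. The work goes in short steps, Python scripts to look and compute and a tool call to move; the robot and the scene stay as the last step left them, time stands still between calls to the robot, and variables do not carry over. Pictures are saved under pics/ and viewed, at most 10 in all, crops included, and the job is handed in when it is done.

Besides the shell and the picture viewer there is one more tool, called after "Request:" as name([rows], argument=value, ...), one row to a line, values as JSON. apply_moves: Moves the arm, as the interface text tells. Its arguments: {"type":"object","properties":{"deltas":{"type":"array"},"force":{"type":"number"}},"required":["deltas"]}

```bash
mkdir -p pics; cat > h.py <<'E'
import numpy as np, cv2
from scipy.spatial.transform import Rotation as R
from plant import env
def cap(n):
    c=env.capture(n); c['K']=np.array([[c['fx'],0,c['cx']],[0,c['fy'],c['cy']],[0,0,1.]]); c['D']=np.array(c['D'],float)
    r=np.array(c['rotation'],float)
    c['Rm']=r if r.shape==(3,3) else R.from_quat(np.roll(r,-1)).as_matrix()
    c['t']=np.array(c['xyz'],float); return c
def ray(c,uv):
    p=cv2.undistortPoints(np.array(uv,float).reshape(-1,1,2),c['K'],c['D']).reshape(-1,2)
    return np.c_[p,np.ones(len(p))]@c['Rm'].T
def plane(c,uv,z):
    d=ray(c,uv); return c['t']+d*((z-c['t'][2])/d[:,2])[:,None]
def proj(c,P):
    P=np.atleast_2d(np.array(P,float)); rv=cv2.Rodrigues(c['Rm'].T)[0]
    return cv2.projectPoints(P,rv,-c['Rm'].T@c['t'],c['K'],c['D'])[0].reshape(-1,2)
def two(c1,u1,c2,u2):
    d1=ray(c1,[u1])[0];d2=ray(c2,[u2])[0]
    s=np.linalg.lstsq(np.c_[d1,-d2],c2['t']-c1['t'],rcond=None)[0]
    a=c1['t']+s[0]*d1;b=c2['t']+s[1]*d2
    return (a+b)/2,np.linalg.norm(a-b)
def save(c,n,crop=None,s=1):
    im=c['color'][:,:,::-1]
    if crop: x0,y0,x1,y1=crop; im=im[y0:y1,x0:x1]
    cv2.imwrite('pics/'+n+'.png',cv2.resize(im,None,fx=s,fy=s,interpolation=cv2.INTER_CUBIC))
E
python3 - <<'E'
from h import *
import pickle
cs={n:cap(n) for n in('scene','side','wrist')}
for n in cs: print(n,cs[n]['t'],cs[n]['Rm'].round(3).tolist(),cs[n]['fx'])
a=np.vstack([cs['scene']['color'],cs['side']['color']])[:,:,::-1]
a=np.hstack([cs['scene']['color'],cs['side']['color']])[:,:,::-1]
save(cs['scene'],'s1',s=1.5);save(cs['side'],'d1',s=1.5)
pickle.dump(cs,open('c0.pkl','wb'))
s=env.sense();print(s)
E
```

```text
scene [ 0.9136045  -0.70316804  1.13582903] [[0.814, 0.472, -0.338], [0.58, -0.648, 0.493], [0.014, -0.598, -0.802]] 388.5817683133786
side [ 0.10785514 -0.94955604  1.03055838] [[0.921, -0.262, 0.29], [-0.39, -0.644, 0.658], [0.014, -0.719, -0.695]] 435.47573616682183
wrist [0.16085425 0.65982273 0.37390433] [[0.341, 0.899, 0.274], [0.94, -0.326, -0.102], [-0.002, 0.293, -0.956]] 303.6219409480637
{'time_s': 0.15, 'joint_pos': array([ 1.18521730e+00,  1.16359877e-01,  1.44210729e+00, -1.40510792e-05,
        1.58399582e+00, -3.78244468e-02]), 'dq': array([ 0.00127325, -0.00106101, -0.00392597,  0.00165196, -0.00221745,
        0.00050212]), 'joint_efforts': array([ 1.05812502e-03, -7.32514071e+01, -6.32843184e+01,  4.42774171e-05,
        5.09219957e-03, -4.92376205e-05]), 'tool_pos': array([0.23000524, 0.6344512 , 0.23074531]), 'ee_rot': array([-8.45708505e-05,  1.73002535e-01,  9.84921283e-01, -4.26927794e-04]), 'contact_force': array([ 0.02466937, -0.08719651, -0.2131873 ]), 'ft_torque': array([ 0.0285364 ,  0.0437573 , -0.03220075]), 'finger_force': 0.0, 'grip_width': 0.08555983171021238}
```

View pics/s1.png

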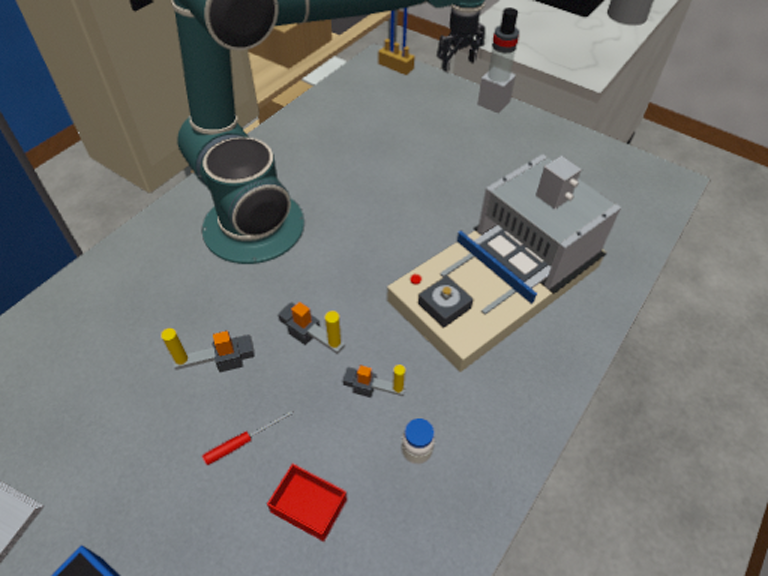

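View pics/d1.png

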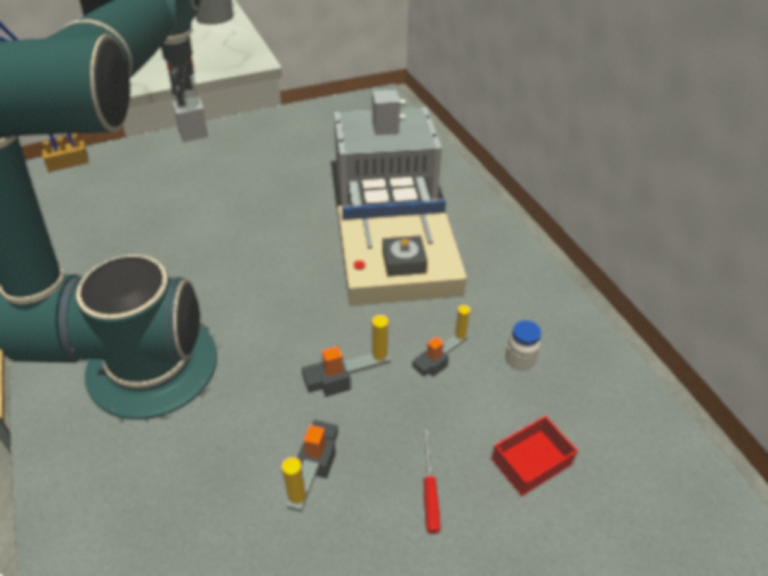

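The two views show three cranks. The smallest has its orange boss at scene (242,249) and side (290,232), with its yellow handle to the right of that. The shaft is at scene (298,195) and side (270,163).

```bash
python3 - <<'E'
from h import *
import pickle
cs=pickle.load(open('c0.pkl','rb'))
B={}
for n in('scene','side'):
    hsv=cv2.cvtColor(cs[n]['color'],cv2.COLOR_RGB2HSV)
    for nm,lo,hi in(('or',(7,180,120),(17,255,255)),('ye',(23,180,100),(32,255,255)),('blue',(100,120,60),(125,255,255))):
        m=cv2.inRange(hsv,lo,hi)
        k,l,st,ce=cv2.connectedComponentsWithStats(m)
        print(n,nm,[(ce[i].round(1).tolist(),st[i].tolist()) for i in range(1,k) if st[i][4]>25])
def T(u1,u2): 
    p,e=two(cs['scene'],np.array(u1)/1.5,cs['side'],np.array(u2)/1.5);print(p.round(4),e.round(4));return p
T((447,291),(405,241)) # shaft
T((461,235),(343,210)) # lip left
T((534,297),(445,205))
T((387,293),(350,299)) # base near-left
T((461,367),(466,292))
E
```

```text
scene or [([199.8, 206.3], [194, 202, 12, 10, 72]), ([148.0, 228.4], [142, 221, 13, 16, 144]), ([242.5, 248.2], [238, 244, 9, 11, 63])]
scene ye [([221.7, 218.8], [217, 208, 10, 23, 178]), ([115.6, 230.0], [108, 219, 17, 24, 201]), ([265.6, 251.7], [263, 243, 7, 19, 103])]
scene blue [([17.4, 55.2], [0, 0, 48, 102, 2819]), ([269.4, 16.4], [269, 5, 2, 26, 42]), ([261.1, 19.4], [260, 7, 3, 27, 57]), ([16.5, 155.6], [0, 87, 51, 123, 3152]), ([330.8, 177.4], [305, 154, 53, 48, 455]), ([279.1, 288.0], [270, 279, 19, 19, 288]), ([57.2, 374.5], [35, 364, 42, 20, 252])]
side or [([289.8, 229.7], [286, 226, 8, 9, 54]), ([221.1, 237.6], [216, 232, 11, 13, 107]), ([209.3, 290.5], [203, 284, 13, 14, 137])]
side ye [([308.7, 207.2], [306, 204, 7, 8, 42]), ([253.2, 220.5], [249, 211, 9, 27, 124]), ([195.3, 317.3], [189, 306, 13, 28, 214])]
side blue [([350.8, 220.9], [342, 214, 18, 15, 212])]
[0.5802 0.0297 0.1216] 0.0013
[0.5063 0.2202 0.0921] 0.0018
[0.7401 0.1517 0.0912] 0.002
[0.438  0.0027 0.0275] 0.0069
[ 0.6866 -0.0661  0.0204] 0.0088
```

```bash
python3 - <<'E'
from h import *
import pickle
cs=pickle.load(open('c0.pkl','rb'))
def T(u1,u2): 
    p,e=two(cs['scene'],u1,cs['side'],u2);print(p.round(4),e.round(4));return p
b=T((242.5,248.2),(290,231)); # boss
# handle tops
for n,p in(('scene',(242.5,248.2)),('side',(289.8,230.5))): print(plane(cs[n],[p],0.055))
a=plane(cs['scene'],[(266,244.5)],.114); d=plane(cs['side'],[(308.7,205.5)],.114); print(a,d)
T((266,244.5),(308.7,205.5))
s=env.sense()
Rt=R.from_quat(np.roll(s['ee_rot'],-1)); print(Rt.as_matrix().round(4))
cw=cs['wrist'];M=Rt.as_matrix(); print('cam in tool',M.T@(cw['t']-s['tool_pos']),(M.T@cw['Rm']).round(3))
E
```

```text
[ 0.5342 -0.2187  0.0623] 0.0031
[[ 0.53086272 -0.2137711   0.055     ]]
[[ 0.53786198 -0.21297516  0.055     ]]
[[ 0.60178705 -0.18833118  0.114     ]] [[ 0.60610636 -0.19127342  0.114     ]]
[ 0.6039 -0.1923  0.118 ] 0.0037
[[-9.401e-01  3.408e-01 -3.000e-04]
 [ 3.408e-01  9.401e-01 -8.000e-04]
 [ 0.000e+00 -9.000e-04 -1.000e+00]]
cam in tool [ 0.07366064  0.0001624  -0.14315783] [[-0.    -0.956 -0.293]
 [ 1.     0.    -0.001]
 [ 0.001 -0.293  0.956]]
```

```bash
cat >> h.py <<'E'
def go(p,xh=None):
    """dp, delta_rot for TCP target p and tool-x heading xh (tool down)"""
    s=env.sense(); M=R.from_quat(np.roll(s['ee_rot'],-1)).as_matrix()
    if xh is None: xh=np.arctan2(M[1,0],M[0,0])
    c,q=np.cos(xh),np.sin(xh); G=np.array([[c,q,0],[q,-c,0],[0,0,-1.]])
    print('t',s['time_s'].__round__(2),'tcp',s['tool_pos'].round(4),'xh',np.arctan2(M[1,0],M[0,0]).round(3),
     'dp',(M.T@(np.array(p)-s['tool_pos'])).round(4).tolist(),'rot',(R.from_matrix(M.T@G).as_rotvec()/np.pi).round(4).tolist(),'j6',s['joint_pos'][5].round(2),'F',s['contact_force'].round(1),'w',s['grip_width'].round(4))
E
python3 -c "
from h import *
go((.534,-.214,.25),.34)"
```

```text
Traceback (most recent call last):
  File "h.py", line 32, in go
    'dp',(M.T@(np.array(p)-s['tool_pos'])).round(4).tolist(),'rot',(R.from_matrix(M.T@G).as_rotvec()/np.pi).round(4).tolist(),'j6',s['joint_pos'][5].round(2),'F',s['contact_force'].round(1),'w',s['grip_width'].round(4))
                                                                                                                                                                                                  ^^^^^^^^^^^^^^^^^^^^^
AttributeError: 'float' object has no attribute 'round'
```

```bash
sed -i "s/s\['grip_width'\].round(4)/round(s['grip_width'],4)/" h.py
python3 -c "
from h import *
go((.534,-.214,.25),.34)"
```

```text
t 0.15 tcp [0.23   0.6345 0.2307] xh 2.794 dp [-0.5749, -0.6941, -0.0187] rot [-0.0001, 0.0003, 0.7811] j6 -0.04 F [ 0.  -0.1 -0.2] w 0.0856
```

Request:
apply_moves([
  {"dp": [-0.575, -0.694, -0.019], "delta_rot": [0, 0, 0.78], "fingers": 0},
  {"dp": [-0.575, -0.694, -0.019], "delta_rot": [0, 0, 0.78], "fingers": 0},
  {"dp": [-0.575, -0.694, -0.019], "delta_rot": [0, 0, 0.78], "fingers": 0},
  {"dp": [-0.575, -0.694, -0.019], "delta_rot": [0, 0, 0.78], "fingers": 0},
  {"dp": [-0.575, -0.694, -0.019], "delta_rot": [0, 0, 0.78], "fingers": 0},
  {"dp": [-0.575, -0.694, -0.019], "delta_rot": [0, 0, 0.78], "fingers": 0},
  {"dp": [-0.575, -0.694, -0.019], "delta_rot": [0, 0, 0.78], "fingers": 0},
  {"dp": [-0.575, -0.694, -0.019], "delta_rot": [0, 0, 0.78], "fingers": 0},
  {"dp": [-0.575, -0.694, -0.019], "delta_rot": [0, 0, 0.78], "fingers": 0},
  {"dp": [-0.575, -0.694, -0.019], "delta_rot": [0, 0, 0.78], "fingers": 0},
  {"dp": [-0.575, -0.694, -0.019], "delta_rot": [0, 0, 0.78], "fingers": 0},
  {"dp": [-0.575, -0.694, -0.019], "delta_rot": [0, 0, 0.78], "fingers": 0},
  {"dp": [-0.575, -0.694, -0.019], "delta_rot": [0, 0, 0.78], "fingers": 0},
  {"dp": [-0.575, -0.694, -0.019], "delta_rot": [0, 0, 0.78], "fingers": 0},
  {"dp": [-0.575, -0.694, -0.019], "delta_rot": [0, 0, 0.78], "fingers": 0},
  {"dp": [-0.575, -0.694, -0.019], "delta_rot": [0, 0, 0.78], "fingers": 0},
  {"dp": [-0.575, -0.694, -0.019], "delta_rot": [0, 0, 0.78], "fingers": 0},
  {"dp": [-0.575, -0.694, -0.019], "delta_rot": [0, 0, 0.78], "fingers": 0},
  {"dp": [-0.575, -0.694, -0.019], "delta_rot": [0, 0, 0.78], "fingers": 0},
  {"dp": [-0.575, -0.694, -0.019], "delta_rot": [0, 0, 0.78], "fingers": 0},
])

```text
time_s: 1.82
tool_pos: [0.5112, -0.152, 0.2488]
ee_rot: [0.0, 0.986, 0.167, 0.0]
contact_force: [0.3, 0.8, -0.1]
grip_width: 0.0855
finger_force: 0.0
```

```bash
python3 -c "
from h import *
go((.534,-.214,.25),.34)"
```

```text
t 1.82 tcp [ 0.5112 -0.152   0.2488] xh 0.336 dp [0.0011, 0.066, -0.0012] rot [0.0, -0.0001, -0.0013] j6 0.9 F [ 0.3  0.8 -0.1] w 0.0855
```

Request:
apply_moves([
  {"dp": [0, 0.055, 0], "delta_rot": [0, 0, 0], "fingers": 0},
  {"dp": [0, 0.055, 0], "delta_rot": [0, 0, 0], "fingers": 0},
  {"dp": [0, 0.055, 0], "delta_rot": [0, 0, 0], "fingers": 0},
  {"dp": [0, 0.055, 0], "delta_rot": [0, 0, 0], "fingers": 0},
])

```text
time_s: 2.15
tool_pos: [0.5295, -0.2018, 0.2483]
ee_rot: [-0.0, 0.985, 0.17, -0.0]
contact_force: [-0.1, -0.5, -0.3]
grip_width: 0.0852
finger_force: 0.0
```

```bash
python3 -c "
from h import *
import pickle
go((.534,-.214,.25),.34)
c=cap('wrist');save(c,'w1',s=1.5);pickle.dump(c,open('w1.pkl','wb'))
print(c['t'],proj(c,[(.534,-.214,.073),(.534,-.214,0),(.605,-.19,.115)]))
go((.534,-.214,.25),.34)"
```

```text
t 2.15 tcp [ 0.5295 -0.2018  0.2483] xh 0.342 dp [0.0002, 0.013, -0.0017] rot [-0.0003, 0.0002, 0.0007] j6 0.82 F [-0.1 -0.5 -0.3] w 0.0852
[ 0.60095267 -0.17703924  0.39147371] [[269.86053914 174.86534087]
 [267.83750412 161.94005115]
 [273.95693571 102.02627118]]
t 2.2 tcp [ 0.5294 -0.201   0.2486] xh 0.343 dp [-0.0001, 0.0137, -0.0014] rot [-0.0002, 0.0001, 0.0011] j6 0.82 F [-0.1  1.   0.3] w 0.0858
```

View pics/w1.png

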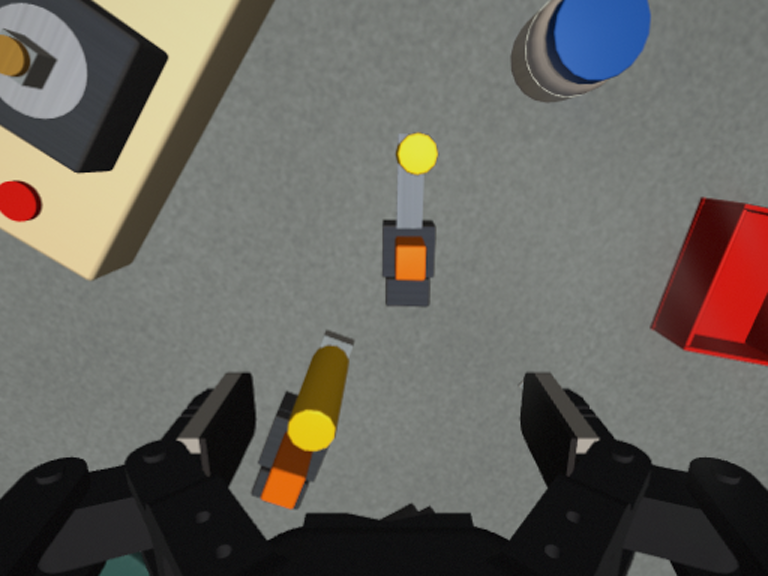

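Wrist view: the boss top is at about (274,175) and the handle top at about (278,102). The neighbouring crank's handle is at (207,287), near the left finger, so I'll check that clearance.

```bash
python3 - <<'E'
from h import *
import pickle
c=pickle.load(open('w1.pkl','rb'));cs=pickle.load(open('c0.pkl','rb'))
hsv=cv2.cvtColor(c['color'],cv2.COLOR_RGB2HSV)
def bl(lo,hi):
    k,l,st,ce=cv2.connectedComponentsWithStats(cv2.inRange(hsv,lo,hi))
    return [(ce[i].round(1),st[i][:5].tolist()) for i in range(1,k) if st[i][4]>80]
o=bl((7,180,190),(17,255,255));y=bl((23,150,180),(32,255,255));print(o,y)
ob=min(o,key=lambda t:np.hypot(*(t[0]-[274,175])))[0];yb=min(y,key=lambda t:np.hypot(*(t[0]-[278,102])))[0]
b=plane(c,[ob],.073)[0];h=plane(c,[yb],.115)[0];d=h-b
print(b,h,np.hypot(*d[:2]),np.arctan2(d[1],d[0]))
print('2view boss top',two(c,ob,cs['scene'],(243,245)),'handle top',two(c,yb,cs['scene'],(266,244.3)))
for z in(.115,.14,.16): print('other handle',plane(c,[(207.5,287)],z))
print('other 2view',two(c,(207.5,287),cs['scene'],(221.5,209.5)))
# shaft pilot
print(plane(c,[(8,38)],.121))
go((b[0],b[1],.036),np.arctan2(d[1],d[0]))
E
```

```text
[(array([273.5, 174.6]), [264, 164, 20, 23, 428]), (array([188. , 325.3]), [175, 313, 28, 26, 486])] [(array([278.2, 101.9]), [266, 89, 26, 27, 556]), (array([207.2, 286.6]), [192, 273, 31, 28, 664])]
[ 0.53558683 -0.21758551  0.073     ] [ 0.60633539 -0.19344136  0.115     ] 0.07475492671078462 0.3288737988550352
2view boss top (array([ 0.53665735, -0.21653237,  0.08375677]), np.float64(0.00230018678517282)) handle top (array([ 0.60551196, -0.19317918,  0.12545443]), np.float64(0.0014316233490372617))
other handle [[ 0.40757397 -0.1892021   0.115     ]]
other handle [[ 0.42506015 -0.18810228  0.14      ]]
other handle [[ 0.43904909 -0.18722242  0.16      ]]
other 2view (array([ 0.43252641, -0.18708327,  0.15338901]), np.float64(0.0032499178037650087))
[[0.57903177 0.02759735 0.121     ]]
t 2.2 tcp [ 0.5294 -0.201   0.2486] xh 0.343 dp [0.0003, 0.0178, 0.2126] rot [-0.0002, 0.0001, 0.0046] j6 0.82 F [-0.1  1.   0.3] w 0.0858
```

Request:
apply_moves([
  {"dp": [0, 0.018, 0.04], "delta_rot": [0, 0, 0.0045], "fingers": 0},
  {"dp": [0, 0.018, 0.08], "delta_rot": [0, 0, 0.0045], "fingers": 0},
  {"dp": [0, 0.018, 0.12], "delta_rot": [0, 0, 0.0045], "fingers": 0},
  {"dp": [0, 0.018, 0.15], "delta_rot": [0, 0, 0.0045], "fingers": 0},
  {"dp": [0, 0.018, 0.18], "delta_rot": [0, 0, 0.0045], "fingers": 0},
  {"dp": [0, 0.018, 0.2], "delta_rot": [0, 0, 0.0045], "fingers": 0},
  {"dp": [0, 0.018, 0.208], "delta_rot": [0, 0, 0.0045], "fingers": 0},
  {"dp": [0, 0.018, 0.208], "delta_rot": [0, 0, 0.0045], "fingers": 0},
  {"dp": [0, 0.018, 0.208], "delta_rot": [0, 0, 0.0045], "fingers": 0},
])

```text
time_s: 2.95
tool_pos: [0.5361, -0.2179, 0.0421]
ee_rot: [0.0, 0.986, 0.164, 0.0]
contact_force: [0.0, -0.3, 0.3]
grip_width: 0.0854
finger_force: 0.0
```

```bash
python3 -c "
from h import *
c=cap('wrist');save(c,'w2',s=1.5)
go((.5356,-.2176,.04),.329)"
```

```text
t 3.0 tcp [ 0.5365 -0.2182  0.0427] xh 0.33 dp [-0.0006, -0.0009, 0.0027] rot [0.0005, -0.0005, 0.0003] j6 0.81 F [ 0.2 -0.4  1.1] w 0.085
```

View pics/w2.png

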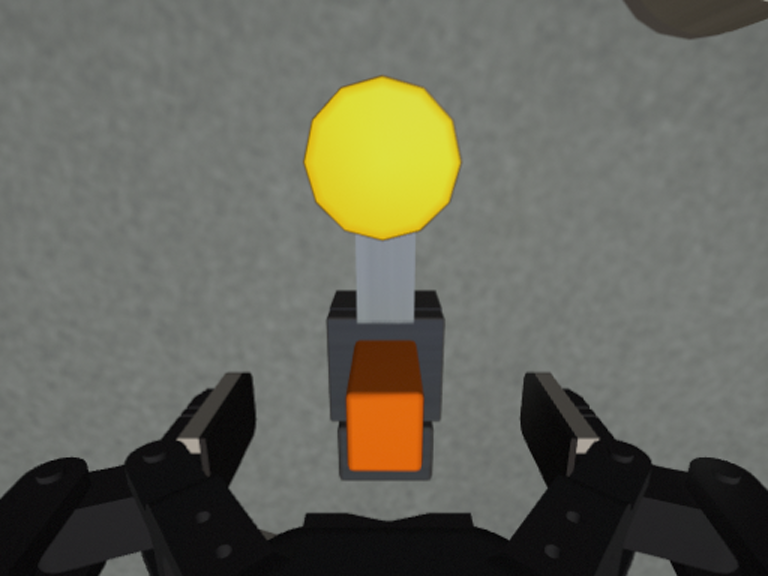

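The boss is centred between the fingers at (257,287) and the handle is straight ahead. I'll grip and lift.

Request:
apply_moves([
  {"dp": [0, 0, 0], "delta_rot": [0, 0, 0], "fingers": 1},
  {"dp": [0, 0, 0], "delta_rot": [0, 0, 0], "fingers": 1},
  {"dp": [0, 0, 0], "delta_rot": [0, 0, 0], "fingers": 1},
  {"dp": [0, 0, 0], "delta_rot": [0, 0, 0], "fingers": 1},
  {"dp": [0, 0, 0], "delta_rot": [0, 0, 0], "fingers": 1},
  {"dp": [0, 0, 0], "delta_rot": [0, 0, 0], "fingers": 1},
  {"dp": [0, 0, 0], "delta_rot": [0, 0, 0], "fingers": 1},
  {"dp": [0, 0, 0], "delta_rot": [0, 0, 0], "fingers": 1},
  {"dp": [0, 0, 0], "delta_rot": [0, 0, 0], "fingers": 1},
  {"dp": [0, 0, 0], "delta_rot": [0, 0, 0], "fingers": 1},
  {"dp": [0, 0, -0.02], "delta_rot": [0, 0, 0], "fingers": 1},
  {"dp": [0, 0, -0.05], "delta_rot": [0, 0, 0], "fingers": 1},
  {"dp": [0, 0, -0.09], "delta_rot": [0, 0, 0], "fingers": 1},
  {"dp": [0, 0, -0.13], "delta_rot": [0, 0, 0], "fingers": 1},
  {"dp": [0, 0, -0.17], "delta_rot": [0, 0, 0], "fingers": 1},
  {"dp": [0, 0, -0.18], "delta_rot": [0, 0, 0], "fingers": 1},
  {"dp": [0, 0, -0.18], "delta_rot": [0, 0, 0], "fingers": 1},
], force=80)

```text
time_s: 4.42
tool_pos: [0.5365, -0.2188, 0.2235]
ee_rot: [0.001, 0.986, 0.164, 0.002]
contact_force: [-0.1, -0.5, -7.3]
grip_width: 0.021
finger_force: 80.4
```

```bash
python3 -c "
from h import *
import pickle
c=cap('wrist');save(c,'w3',s=1.5);pickle.dump(c,open('w3.pkl','wb'))
go((.579,-.029,.222),.329)"
```

```text
t 4.47 tcp [ 0.5358 -0.2185  0.2204] xh 0.329 dp [0.1022, -0.1653, -0.0016] rot [0.0001, -0.0001, 0.0001] j6 0.81 F [-0.6 -0.8 -8. ] w 0.0207
```

View pics/w3.png

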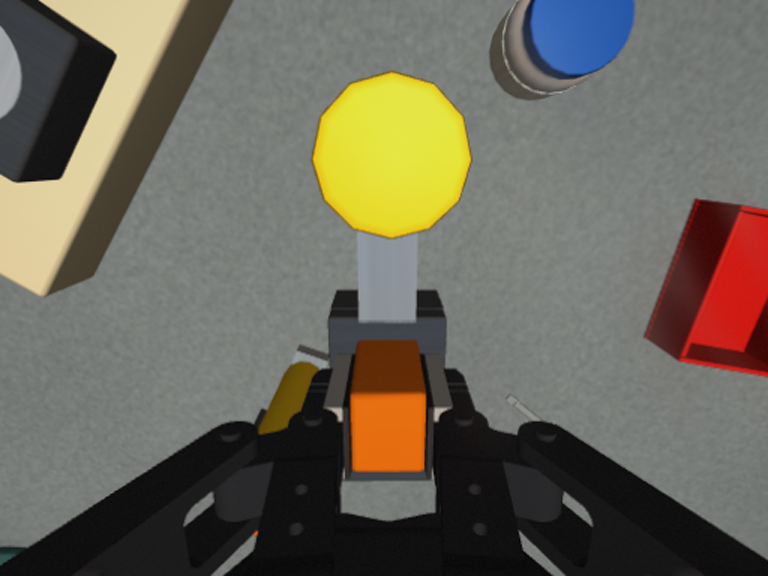

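Request:
apply_moves([
  {"dp": [0.005, -0.03, 0], "delta_rot": [0, 0, 0], "fingers": 1},
  {"dp": [0.012, -0.065, 0], "delta_rot": [0, 0, 0], "fingers": 1},
  {"dp": [0.02, -0.1, 0], "delta_rot": [0, 0, 0], "fingers": 1},
  {"dp": [0.027, -0.135, 0], "delta_rot": [0, 0, 0], "fingers": 1},
  {"dp": [0.03, -0.15, 0], "delta_rot": [0, 0, 0], "fingers": 1},
  {"dp": [0.03, -0.15, 0], "delta_rot": [0, 0, 0], "fingers": 1},
  {"dp": [0.03, -0.15, 0], "delta_rot": [0, 0, 0], "fingers": 1},
  {"dp": [0.03, -0.15, 0], "delta_rot": [0, 0, 0], "fingers": 1},
])

```text
time_s: 5.13
tool_pos: [0.5151, -0.0671, 0.2186]
ee_rot: [-0.0, 0.986, 0.164, -0.001]
contact_force: [0.1, -0.4, -6.7]
grip_width: 0.0208
finger_force: 81.6
```

```bash
python3 -c "
from h import *
import pickle
s=env.sense();c=cap('wrist');pickle.dump((s,c),open('w4.pkl','wb'))
u=proj(c,[(.58,.029,.11)])[0].astype(int);print(u)
x0=max(0,u[0]-80);y0=max(0,u[1]-60)
print(x0,y0);save(c,'w4',(x0,y0,x0+160,y0+120),5)
go((.58,.029,.222),.329)"
```

```text
[167  78]
87 18
t 5.18 tcp [ 0.5153 -0.0674  0.2191] xh 0.329 dp [0.0924, -0.0703, -0.0031] rot [-0.0003, 0.0007, -0.0001] j6 1.06 F [ 0.6  0.2 -6.2] w 0.0208
```

View pics/w4.png

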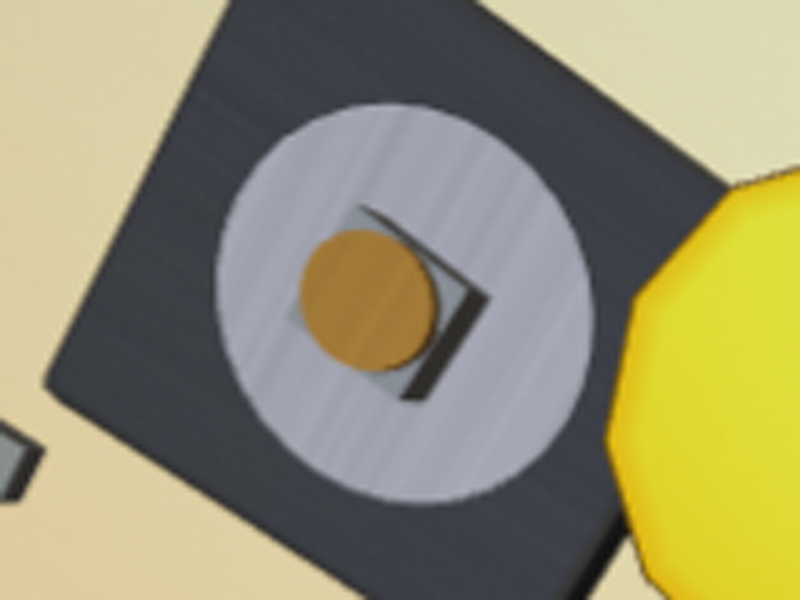

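Close view of the shaft, in full-frame pixels: the pilot is at (161,78), and the square-top corners are at about (158.6,59.4), (180.6,75.4), (168,97.4) and (145,81).

```bash
python3 - <<'E'
from h import *
import pickle
s,c=pickle.load(open('w4.pkl','rb'));cs=pickle.load(open('c0.pkl','rb'))
f=lambda L:(np.array(L,float)+.5)/5-.5+[87,18]
q=plane(c,f([(358,207),(468,287),(405,397),(290,315)]),.116)
print('square',q[:,:2].round(4).tolist(),q.mean(0))
e=np.roll(q,-1,0)-q
print('edge len',np.hypot(e[:,0],e[:,1]).round(4),'ang mod90',(np.degrees(np.arctan2(e[:,1],e[:,0]))%90).round(1))
print('pilot',plane(c,f([(369,300)]),.121),'disc',plane(c,f([(405,303)]),.1))
print('2view',two(c,f([(369,300)])[0],cs['scene'],(297.7,194)))
M=R.from_quat(np.roll(s['ee_rot'],-1)).as_matrix()
hsv=cv2.cvtColor(c['color'],cv2.COLOR_RGB2HSV)
k,l,st,ce=cv2.connectedComponentsWithStats(cv2.inRange(hsv,(7,180,190),(17,255,255)))
i=1+np.argmax(st[1:,4]);u=ce[i];print(u,st[i])
b=plane(c,[u],s['tool_pos'][2]+.031)[0]
k,l,st,ce=cv2.connectedComponentsWithStats(cv2.inRange(hsv,(23,150,180),(32,255,255)))
i=1+np.argmax(st[1:,4]);h=plane(c,[ce[i]],s['tool_pos'][2]+.073)[0]
print('boss in tool',M.T@(b-s['tool_pos']),'handle in tool',M.T@(h-s['tool_pos']),'heading',np.degrees(np.arctan2(*(h-b)[1::-1])),np.hypot(*(h-b)[:2]))
E
```

```text
square [[0.5911, 0.0368], [0.5856, 0.0186], [0.5672, 0.0238], [0.573, 0.0431]] [0.57922176 0.03058558 0.116     ]
edge len [0.019  0.0192 0.0201 0.0191] ang mod90 [73.3 74.2 73.1 70.8]
pilot [[0.57915876 0.0307501  0.121     ]] disc [[0.57989683 0.03161947 0.1       ]]
2view (array([0.57869421, 0.03153706, 0.11755344]), np.float64(0.0008743626011140523))
[258.54735086 287.96912808] [ 234  263   49   51 2397]
boss in tool [-0.00048951  0.00065282 -0.03099958] handle in tool [ 0.07522929  0.00107131 -0.07321301] heading 18.50888111261028 0.0758385495471418
```

```bash
python3 -c "
from h import *
go((.5797,.0315,.19),-.291)"
```

```text
t 5.18 tcp [ 0.5153 -0.0674  0.2191] xh 0.329 dp [0.093, -0.0728, 0.0289] rot [-0.0001, 0.0008, 0.1973] j6 1.06 F [ 0.6  0.2 -6.2] w 0.0208
```

Request:
apply_moves([
  {"dp": [0.02, -0.016, 0], "delta_rot": [0, 0, 0.035], "fingers": 1},
  {"dp": [0.045, -0.036, 0], "delta_rot": [0, 0, 0.07], "fingers": 1},
  {"dp": [0.07, -0.055, 0.01], "delta_rot": [0, 0, 0.105], "fingers": 1},
  {"dp": [0.093, -0.073, 0.02], "delta_rot": [0, 0, 0.14], "fingers": 1},
  {"dp": [0.093, -0.073, 0.029], "delta_rot": [0, 0, 0.175], "fingers": 1},
  {"dp": [0.093, -0.073, 0.029], "delta_rot": [0, 0, 0.197], "fingers": 1},
  {"dp": [0.093, -0.073, 0.029], "delta_rot": [0, 0, 0.197], "fingers": 1},
  {"dp": [0.093, -0.073, 0.029], "delta_rot": [0, 0, 0.197], "fingers": 1},
  {"dp": [0.093, -0.073, 0.029], "delta_rot": [0, 0, 0.197], "fingers": 1},
  {"dp": [0.093, -0.073, 0.029], "delta_rot": [0, 0, 0.197], "fingers": 1},
])

```text
time_s: 6.02
tool_pos: [0.5801, 0.0317, 0.1921]
ee_rot: [-0.0, 0.99, -0.144, 0.0]
contact_force: [-0.1, 0.1, -7.2]
grip_width: 0.0211
finger_force: 82.0
```

```bash
python3 -c "
from h import *
go((.5797,.0315,.1425),-.291)
cap('wrist')
go((.5797,.0315,.1425),-.291)"
```

```text
t 6.02 tcp [0.5801 0.0317 0.1921] xh -0.289 dp [-0.0003, 0.0003, 0.0496] rot [-0.0, -0.0001, 0.0007] j6 1.87 F [-0.1  0.1 -7.2] w 0.0211
t 6.07 tcp [0.5801 0.0318 0.1922] xh -0.289 dp [-0.0003, 0.0005, 0.0497] rot [-0.0001, -0.0002, 0.0007] j6 1.87 F [ 0.5  0.4 -6.1] w 0.0209
```

Request:
apply_moves([
  {"dp": [0, 0, 0.01], "delta_rot": [0, 0, 0], "fingers": 1},
  {"dp": [0, 0, 0.018], "delta_rot": [0, 0, 0], "fingers": 1},
  {"dp": [0, 0, 0.022], "delta_rot": [0, 0, 0], "fingers": 1},
  {"dp": [0, 0, 0.026], "delta_rot": [0, 0, 0], "fingers": 1},
  {"dp": [0, 0, 0.029], "delta_rot": [0, 0, 0], "fingers": 1},
  {"dp": [0, 0, 0.031], "delta_rot": [0, 0, 0], "fingers": 1},
  {"dp": [0, 0, 0.033], "delta_rot": [0, 0, 0], "fingers": 1},
  {"dp": [0, 0, 0.035], "delta_rot": [0, 0, 0], "fingers": 1},
  {"dp": [0, 0, 0.035], "delta_rot": [0, 0, 0], "fingers": 1},
  {"dp": [0, 0, 0.035], "delta_rot": [0, 0, 0], "fingers": 1},
])

```text
time_s: 6.9
tool_pos: [0.58, 0.0322, 0.1568]
ee_rot: [0.0, 0.99, -0.144, -0.0]
contact_force: [-0.9, -1.5, -7.4]
grip_width: 0.0209
finger_force: 82.1
```

Request:
apply_moves([
  {"dp": [0, 0, 0.003], "delta_rot": [0, 0, 0], "fingers": 1},
  {"dp": [0, 0, 0.005], "delta_rot": [0, 0, 0], "fingers": 1},
  {"dp": [0, 0, 0.007], "delta_rot": [0, 0, 0], "fingers": 1},
  {"dp": [0, 0, 0.009], "delta_rot": [0, 0, 0], "fingers": 1},
  {"dp": [0, 0, 0.011], "delta_rot": [0, 0, 0], "fingers": 1},
  {"dp": [0, 0, 0.012], "delta_rot": [0, 0, 0], "fingers": 1},
  {"dp": [0, 0, 0.012], "delta_rot": [0, 0, 0], "fingers": 1},
])

```text
time_s: 7.48
tool_pos: [0.5799, 0.0321, 0.1445]
ee_rot: [0.0, 0.99, -0.144, -0.0]
contact_force: [-0.8, -6.2, -7.6]
grip_width: 0.0206
finger_force: 82.4
```

Request:
apply_moves([
  {"dp": [0, 0.0005, 0.001], "delta_rot": [0, 0, 0], "fingers": 1},
  {"dp": [0, 0.0005, 0.002], "delta_rot": [0, 0, 0], "fingers": 1},
  {"dp": [0, 0.0005, 0.003], "delta_rot": [0, 0, 0], "fingers": 1},
  {"dp": [0, 0.0005, 0.003], "delta_rot": [0, 0, 0], "fingers": 1},
])

```text
time_s: 7.82
tool_pos: [0.5798, 0.032, 0.1415]
ee_rot: [-0.0, 0.99, -0.144, -0.0]
contact_force: [1.1, -0.8, -6.2]
grip_width: 0.0213
finger_force: 82.1
```

Request:
apply_moves([
  {"dp": [0, 0, 0.001], "delta_rot": [0, 0, 0], "fingers": 1},
  {"dp": [0, 0, 0.0015], "delta_rot": [0, 0, 0], "fingers": 1},
  {"dp": [0, 0, 0.002], "delta_rot": [0, 0, 0], "fingers": 1},
  {"dp": [0, 0, 0.002], "delta_rot": [0, 0, 0], "fingers": 1},
])

```text
time_s: 8.15
tool_pos: [0.58, 0.0321, 0.1412]
ee_rot: [-0.0, 0.99, -0.144, 0.0]
contact_force: [-6.1, -0.6, 7.1]
grip_width: 0.0211
finger_force: 84.3
```

Request:
apply_moves([
  {"dp": [0, 0, -0.001], "delta_rot": [0, 0, 0], "fingers": 0},
  {"dp": [0, 0, -0.001], "delta_rot": [0, 0, 0], "fingers": 0},
  {"dp": [0, 0, -0.001], "delta_rot": [0, 0, 0], "fingers": 0},
  {"dp": [0, 0, -0.001], "delta_rot": [0, 0, 0], "fingers": 0},
  {"dp": [0, 0, -0.001], "delta_rot": [0, 0, 0], "fingers": 0},
  {"dp": [0, 0, -0.001], "delta_rot": [0, 0, 0], "fingers": 0},
  {"dp": [0, 0, -0.02], "delta_rot": [0, 0, 0], "fingers": 0},
  {"dp": [0, 0, -0.05], "delta_rot": [0, 0, 0], "fingers": 0},
  {"dp": [0, 0, -0.09], "delta_rot": [0, 0, 0], "fingers": 0},
  {"dp": [0, 0, -0.12], "delta_rot": [0, 0, 0], "fingers": 0},
  {"dp": [0, 0, -0.12], "delta_rot": [0, 0, 0], "fingers": 0},
  {"dp": [0, 0, -0.12], "delta_rot": [0, 0, 0], "fingers": 0},
])

```text
time_s: 9.15
tool_pos: [0.5804, 0.0319, 0.2618]
ee_rot: [-0.0, 0.99, -0.144, 0.002]
contact_force: [-0.3, -0.2, -1.4]
grip_width: 0.0853
finger_force: 0.0
```

```bash
cat > m.py <<'E'
from h import *
def blobs(c):
    hsv=cv2.cvtColor(c['color'],cv2.COLOR_RGB2HSV);o=[]
    for lo,hi in(((7,180,190),(17,255,255)),((23,150,180),(32,255,255))):
        k,l,st,ce=cv2.connectedComponentsWithStats(cv2.inRange(hsv,lo,hi)); o.append([(ce[i].round(1),st[i,4]) for i in range(1,k) if st[i,4]>80])
    return o
E
python3 - <<'E'
from m import *
c=cap('wrist');o,y=blobs(c);print(o,y)
b=plane(c,[max(o,key=lambda t:t[1])[0]],.173)[0];h=plane(c,[max(y,key=lambda t:t[1])[0]],.215)[0]
print(b,h,np.hypot(*(h-b)[:2]),np.degrees(np.arctan2(*(h-b)[1::-1])))
go((h[0],h[1],.165))
save(c,'w5')
d=cap('side');save(d,'d5',(180,80,340,200),5)
E
```

```text
[(array([258.5, 201.4]), np.int32(667))] [(array([258.1, 104.3]), np.int32(1128))]
[0.57977816 0.03184216 0.173     ] [0.65173417 0.01067097 0.215     ] 0.07500591022958791 -16.395156999054798
t 9.2 tcp [0.5799 0.0319 0.2599] xh -0.29 dp [0.0748, -0.0002, 0.0949] rot [-0.0001, -0.0002, 0.0] j6 1.87 F [-0.2 -0.1 -0.7] w 0.0853
```

View pics/w5.png

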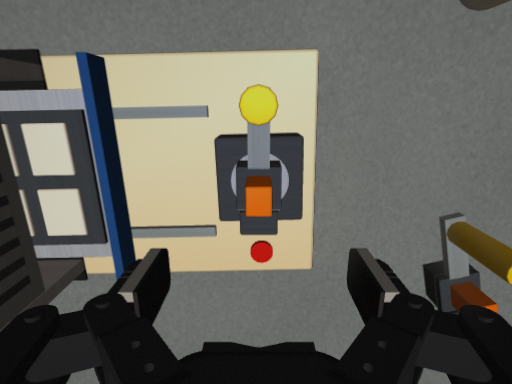

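The crank is seated: boss (258,201), handle (258,104), and the 75.0 mm spacing only comes out right at seated height. Next I'll grip the handle.

Request:
apply_moves([
  {"dp": [0.03, 0, 0], "delta_rot": [0, 0, 0], "fingers": 0},
  {"dp": [0.06, 0, 0], "delta_rot": [0, 0, 0], "fingers": 0},
  {"dp": [0.075, 0, 0.01], "delta_rot": [0, 0, 0], "fingers": 0},
  {"dp": [0.075, 0, 0.04], "delta_rot": [0, 0, 0], "fingers": 0},
  {"dp": [0.075, 0, 0.07], "delta_rot": [0, 0, 0], "fingers": 0},
  {"dp": [0.075, 0, 0.09], "delta_rot": [0, 0, 0], "fingers": 0},
  {"dp": [0.075, 0, 0.095], "delta_rot": [0, 0, 0], "fingers": 0.3},
  {"dp": [0.075, 0, 0.095], "delta_rot": [0, 0, 0], "fingers": 1},
  {"dp": [0.075, 0, 0.095], "delta_rot": [0, 0, 0], "fingers": 1},
  {"dp": [0.075, 0, 0.095], "delta_rot": [0, 0, 0], "fingers": 1},
  {"dp": [0.075, 0, 0.095], "delta_rot": [0, 0, 0], "fingers": 1},
  {"dp": [0.075, 0, 0.095], "delta_rot": [0, 0, 0], "fingers": 1},
  {"dp": [0.075, 0, 0.095], "delta_rot": [0, 0, 0], "fingers": 1},
  {"dp": [0.075, 0, 0.095], "delta_rot": [0, 0, 0], "fingers": 1},
], force=40)

```text
time_s: 10.42
tool_pos: [0.6524, 0.0104, 0.1665]
ee_rot: [-0.0, 0.99, -0.144, 0.001]
contact_force: [0.9, 0.4, 7.0]
grip_width: 0.0235
finger_force: 39.0
```

```bash
cat > circ.py <<'E'
from h import *
import sys,json
s=env.sense();print({k:np.round(s[k],3).tolist() for k in('time_s','tool_pos','contact_force','grip_width','joint_pos','finger_force')})
M=R.from_quat(np.roll(s['ee_rot'],-1)).as_matrix();C=np.array([.5797,.0320]);v=s['tool_pos'][:2]-C
a=np.arctan2(v[1],v[0]);print('ang',np.degrees(a).round(1),'r',np.hypot(*v).round(4))
st=np.radians(float(sys.argv[1]))
for i in range(1,21):
    b=a-st*i; p=np.r_[C+.075*np.array([np.cos(b),np.sin(b)]),s['tool_pos'][2]]
    print((M.T@(p-s['tool_pos'])).round(3)[:2].tolist(),end=' ')
E
python3 circ.py 18
```

```text
{'time_s': 10.417, 'tool_pos': [0.652, 0.01, 0.166], 'contact_force': [0.947, 0.443, 6.953], 'grip_width': 0.023, 'joint_pos': [-0.023, 0.09, 1.575, -0.0, 1.474, 1.837], 'finger_force': 38.951}
ang -16.6 r 0.0758
[-0.004, 0.023] [-0.015, 0.044] [-0.032, 0.061] [-0.053, 0.071] [-0.076, 0.075] [-0.099, 0.071] [-0.12, 0.061] [-0.136, 0.044] [-0.147, 0.023] [-0.151, 0.0] [-0.147, -0.023] [-0.137, -0.044] [-0.12, -0.061] [-0.099, -0.071] [-0.076, -0.075] [-0.053, -0.071] [-0.032, -0.061] [-0.015, -0.044] [-0.005, -0.023] [-0.001, 0.0]
```

Request:
apply_moves([
  {"dp": [-0.004, 0.023, 0], "delta_rot": [0, 0, 0], "fingers": 1},
  {"dp": [-0.015, 0.044, 0], "delta_rot": [0, 0, 0], "fingers": 1},
  {"dp": [-0.032, 0.061, 0], "delta_rot": [0, 0, 0], "fingers": 1},
  {"dp": [-0.053, 0.071, 0], "delta_rot": [0, 0, 0], "fingers": 1},
  {"dp": [-0.076, 0.075, 0], "delta_rot": [0, 0, 0], "fingers": 1},
  {"dp": [-0.099, 0.071, 0], "delta_rot": [0, 0, 0], "fingers": 1},
  {"dp": [-0.12, 0.061, 0], "delta_rot": [0, 0, 0], "fingers": 1},
  {"dp": [-0.136, 0.044, 0], "delta_rot": [0, 0, 0], "fingers": 1},
  {"dp": [-0.147, 0.023, 0], "delta_rot": [0, 0, 0], "fingers": 1},
  {"dp": [-0.151, 0, 0], "delta_rot": [0, 0, 0], "fingers": 1},
])

```text
time_s: 11.25
tool_pos: [0.5065, 0.0538, 0.1662]
ee_rot: [0.0, 0.989, -0.145, 0.002]
contact_force: [12.2, -6.2, -6.2]
grip_width: 0.0232
finger_force: 40.0
```

```bash
python3 circ.py 18
```

```text
{'time_s': 11.25, 'tool_pos': [0.507, 0.054, 0.166], 'contact_force': [12.241, -6.219, -6.244], 'grip_width': 0.023, 'joint_pos': [0.056, -0.229, 1.877, -0.001, 1.49, 1.918], 'finger_force': 39.954}
ang 163.4 r 0.0763
[0.005, -0.023] [0.016, -0.044] [0.032, -0.061] [0.053, -0.071] [0.076, -0.075] [0.099, -0.071] [0.12, -0.061] [0.137, -0.044] [0.148, -0.023] [0.151, -0.0] [0.148, 0.023] [0.137, 0.044] [0.12, 0.061] [0.1, 0.071] [0.076, 0.075] [0.053, 0.071] [0.032, 0.061] [0.016, 0.044] [0.005, 0.023] [0.001, -0.0]
```

Request:
apply_moves([
  {"dp": [0.005, -0.023, 0], "delta_rot": [0, 0, 0], "fingers": 1},
  {"dp": [0.016, -0.044, 0], "delta_rot": [0, 0, 0], "fingers": 1},
  {"dp": [0.032, -0.061, 0], "delta_rot": [0, 0, 0], "fingers": 1},
  {"dp": [0.053, -0.071, 0], "delta_rot": [0, 0, 0], "fingers": 1},
  {"dp": [0.076, -0.075, 0], "delta_rot": [0, 0, 0], "fingers": 1},
  {"dp": [0.099, -0.071, 0], "delta_rot": [0, 0, 0], "fingers": 1},
  {"dp": [0.12, -0.061, 0], "delta_rot": [0, 0, 0], "fingers": 1},
  {"dp": [0.137, -0.044, 0], "delta_rot": [0, 0, 0], "fingers": 1},
  {"dp": [0.147, -0.023, 0], "delta_rot": [0, 0, 0], "fingers": 1},
  {"dp": [0.151, 0, 0], "delta_rot": [0, 0, 0], "fingers": 1},
  {"dp": [0.147, 0.023, 0], "delta_rot": [0, 0, 0], "fingers": 1},
  {"dp": [0.137, 0.044, 0], "delta_rot": [0, 0, 0], "fingers": 1},
  {"dp": [0.12, 0.061, 0], "delta_rot": [0, 0, 0], "fingers": 1},
  {"dp": [0.099, 0.071, 0], "delta_rot": [0, 0, 0], "fingers": 1},
  {"dp": [0.076, 0.075, 0], "delta_rot": [0, 0, 0], "fingers": 1},
  {"dp": [0.053, 0.071, 0], "delta_rot": [0, 0, 0], "fingers": 1},
  {"dp": [0.032, 0.061, 0], "delta_rot": [0, 0, 0], "fingers": 1},
  {"dp": [0.016, 0.044, 0], "delta_rot": [0, 0, 0], "fingers": 1},
  {"dp": [0.005, 0.023, 0], "delta_rot": [0, 0, 0], "fingers": 1},
  {"dp": [0.001, 0, 0], "delta_rot": [0, 0, 0], "fingers": 1},
])

```text
time_s: 12.92
tool_pos: [0.5071, 0.0535, 0.1665]
ee_rot: [0.0, 0.989, -0.145, 0.001]
contact_force: [8.4, -4.9, -3.5]
grip_width: 0.0231
finger_force: 41.0
```

```bash
python3 circ.py 18; python3 - <<'E'
from h import *
c=cap('side');save(c,'d6',(200,60,360,180),5);c=cap('scene');print(env.sense()['time_s'])
E
```

```text
{'time_s': 12.917, 'tool_pos': [0.507, 0.054, 0.167], 'contact_force': [8.443, -4.852, -3.479], 'grip_width': 0.023, 'joint_pos': [0.056, -0.227, 1.875, -0.001, 1.491, 1.917], 'finger_force': 41.047}
ang 163.5 r 0.0757
[0.004, -0.023] [0.015, -0.044] [0.031, -0.061] [0.052, -0.071] [0.076, -0.075] [0.099, -0.072] [0.12, -0.061] [0.136, -0.044] [0.147, -0.023] [0.151, -0.0] [0.147, 0.023] [0.136, 0.044] [0.12, 0.06] [0.099, 0.071] [0.076, 0.075] [0.053, 0.071] [0.032, 0.061] [0.015, 0.044] [0.004, 0.023] [0.001, -0.0] 13.0167
```

View pics/d6.png

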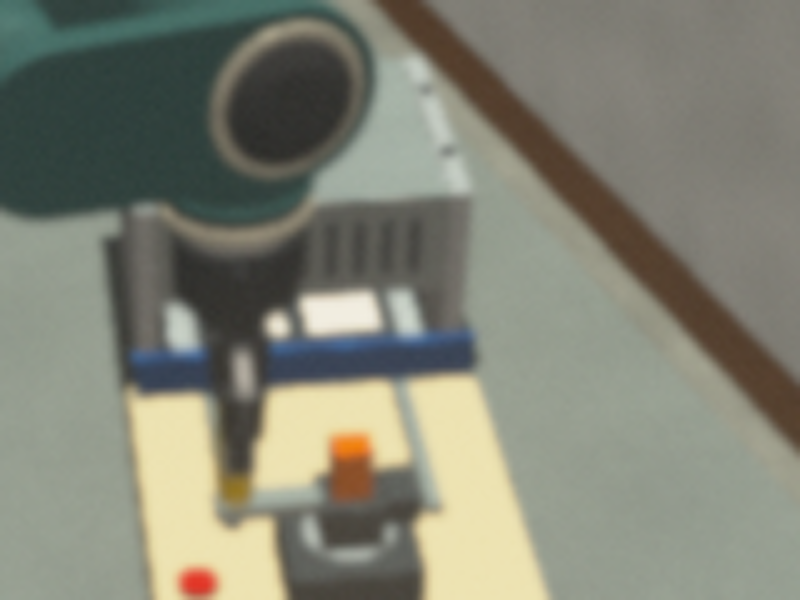

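The carriage has moved in, and the lip's right top corner is at side (294,127). Next I'll measure the remaining gap.

```bash
python3 - <<'E'
from h import *
import pickle
cs=pickle.load(open('c0.pkl','rb'));c=cs['side']
yv=np.array([np.sin(np.radians(16)),np.cos(np.radians(16))])
for nm,cc,px in(('init scene L/R',cs['scene'],[(460/1.5,233/1.5),(534/1.5,292/1.5)]),('init side',c,[(342/1.5,207/1.5),(445/1.5,201/1.5)]),('now side',c,[(200+132/5,60+350/5),(200+472/5,60+332/5)])):
    P=plane(cc,px,.103)[:,:2]; d=P[1]-P[0]; print(nm,P.round(3).tolist(),'ang',np.degrees(np.arctan2(d[1],d[0])).round(1),'y',((P-[.5797,.032])@yv).round(4))
E
```

```text
init scene L/R [[0.506, 0.214], [0.735, 0.156]] ang -14.1 y [0.1542 0.1622]
init side [[0.504, 0.22], [0.739, 0.151]] ang -16.3 y [0.1594 0.158 ]
now side [[0.515, 0.267], [0.753, 0.196]] ang -16.7 y [0.2077 0.2048]
```

Request:
apply_moves([
  {"dp": [0.004, -0.023, 0], "delta_rot": [0, 0, 0], "fingers": 1},
  {"dp": [0.015, -0.044, 0], "delta_rot": [0, 0, 0], "fingers": 1},
  {"dp": [0.031, -0.061, 0], "delta_rot": [0, 0, 0], "fingers": 1},
  {"dp": [0.052, -0.071, 0], "delta_rot": [0, 0, 0], "fingers": 1},
  {"dp": [0.076, -0.075, 0], "delta_rot": [0, 0, 0], "fingers": 1},
  {"dp": [0.099, -0.072, 0], "delta_rot": [0, 0, 0], "fingers": 1},
  {"dp": [0.12, -0.061, 0], "delta_rot": [0, 0, 0], "fingers": 1},
  {"dp": [0.136, -0.044, 0], "delta_rot": [0, 0, 0], "fingers": 1},
  {"dp": [0.147, -0.023, 0], "delta_rot": [0, 0, 0], "fingers": 1},
  {"dp": [0.151, 0, 0], "delta_rot": [0, 0, 0], "fingers": 1},
])

```text
time_s: 13.85
tool_pos: [0.6539, 0.0095, 0.1653]
ee_rot: [-0.001, 0.99, -0.144, 0.0]
contact_force: [-7.4, 5.0, -3.2]
grip_width: 0.023
finger_force: 41.2
```

```bash
python3 circ.py 6
```

```text
{'time_s': 13.85, 'tool_pos': [0.654, 0.009, 0.165], 'contact_force': [-7.399, 5.047, -3.189], 'grip_width': 0.023, 'joint_pos': [-0.025, 0.095, 1.572, 0.001, 1.474, 1.835], 'finger_force': 41.228}
ang -16.9 r 0.0776
[-0.003, 0.008] [-0.004, 0.016] [-0.006, 0.023] [-0.009, 0.03] [-0.013, 0.037] [-0.017, 0.044] [-0.022, 0.05] [-0.028, 0.056] [-0.034, 0.06] [-0.04, 0.065] [-0.047, 0.068] [-0.055, 0.071] [-0.062, 0.073] [-0.07, 0.074] [-0.078, 0.075] [-0.086, 0.074] [-0.094, 0.073] [-0.101, 0.071] [-0.108, 0.068] [-0.115, 0.064]
```

Request:
apply_moves([
  {"dp": [-0.002, 0.008, 0], "delta_rot": [0, 0, 0], "fingers": 1},
  {"dp": [-0.003, 0.016, 0], "delta_rot": [0, 0, 0], "fingers": 1},
  {"dp": [-0.005, 0.023, 0], "delta_rot": [0, 0, 0], "fingers": 1},
  {"dp": [-0.008, 0.03, 0], "delta_rot": [0, 0, 0], "fingers": 1},
  {"dp": [-0.012, 0.037, 0], "delta_rot": [0, 0, 0], "fingers": 1},
  {"dp": [-0.016, 0.044, 0], "delta_rot": [0, 0, 0], "fingers": 1},
  {"dp": [-0.021, 0.05, 0], "delta_rot": [0, 0, 0], "fingers": 1},
])

```text
time_s: 14.43
tool_pos: [0.6244, -0.0259, 0.1694]
ee_rot: [-0.007, 0.99, -0.143, 0.009]
contact_force: [58.3, 51.6, 8.4]
grip_width: 0.0229
finger_force: 79.1
```

```bash
python3 circ.py 6
```

```text
{'time_s': 14.433, 'tool_pos': [0.624, -0.026, 0.169], 'contact_force': [58.28, 51.567, 8.443], 'grip_width': 0.023, 'joint_pos': [-0.088, 0.019, 1.644, 0.013, 1.46, 1.767], 'finger_force': 79.108}
ang -52.3 r 0.0732
[-0.003, 0.007] [-0.009, 0.013] [-0.015, 0.018] [-0.022, 0.022] [-0.029, 0.026] [-0.036, 0.028] [-0.044, 0.03] [-0.051, 0.032] [-0.059, 0.032] [-0.067, 0.032] [-0.075, 0.03] [-0.082, 0.028] [-0.09, 0.026] [-0.097, 0.022] [-0.103, 0.018] [-0.109, 0.013] [-0.115, 0.007] [-0.12, 0.001] [-0.124, -0.005] [-0.128, -0.012]
```

The force rose to 78 N, so the hard stop has been reached. I'll ease back and let go.

Request:
apply_moves([
  {"dp": [0.002, -0.003, 0], "delta_rot": [0, 0, 0], "fingers": 1},
  {"dp": [0.004, -0.006, 0], "delta_rot": [0, 0, 0], "fingers": 1},
  {"dp": [0.004, -0.006, 0], "delta_rot": [0, 0, 0], "fingers": 1},
])

```text
time_s: 14.68
tool_pos: [0.6267, -0.0248, 0.1682]
ee_rot: [-0.002, 0.99, -0.144, 0.004]
contact_force: [16.3, 16.4, 12.4]
grip_width: 0.0231
finger_force: 68.8
```

```bash
python3 circ.py 2 | head -2
```

```text
{'time_s': 14.683, 'tool_pos': [0.627, -0.025, 0.168], 'contact_force': [16.257, 16.376, 12.378], 'grip_width': 0.023, 'joint_pos': [-0.082, 0.031, 1.634, 0.004, 1.468, 1.776], 'finger_force': 68.82}
ang -50.4 r 0.0737
```

Request:
apply_moves([
  {"dp": [0.001, -0.001, 0], "delta_rot": [0, 0, 0], "fingers": 1},
  {"dp": [0.001, -0.001, 0], "delta_rot": [0, 0, 0], "fingers": 0},
  {"dp": [0.001, -0.001, 0], "delta_rot": [0, 0, 0], "fingers": 0},
  {"dp": [0.001, -0.001, 0], "delta_rot": [0, 0, 0], "fingers": 0},
  {"dp": [0.001, -0.001, 0], "delta_rot": [0, 0, 0], "fingers": 0},
  {"dp": [0.001, -0.001, 0], "delta_rot": [0, 0, 0], "fingers": 0},
  {"dp": [0.001, -0.001, 0], "delta_rot": [0, 0, 0], "fingers": 0},
  {"dp": [0.001, -0.001, -0.02], "delta_rot": [0, 0, 0], "fingers": 0},
  {"dp": [0.001, -0.001, -0.05], "delta_rot": [0, 0, 0], "fingers": 0},
  {"dp": [-0.02, -0.001, -0.09], "delta_rot": [0, 0, 0], "fingers": 0},
  {"dp": [-0.04, -0.001, -0.11], "delta_rot": [0, 0, 0], "fingers": 0},
  {"dp": [-0.05, -0.001, -0.11], "delta_rot": [0, 0, 0], "fingers": 0},
  {"dp": [-0.05, -0.001, -0.11], "delta_rot": [0, 0, 0], "fingers": 0},
  {"dp": [-0.05, -0.001, -0.11], "delta_rot": [0, 0, 0], "fingers": 0},
])

```text
time_s: 15.85
tool_pos: [0.576, -0.012, 0.2744]
ee_rot: [0.0, 0.99, -0.144, 0.0]
contact_force: [0.0, -0.4, -0.2]
grip_width: 0.0854
finger_force: 0.0
```

```bash
python3 - <<'E'
from m import *
c=cap('wrist');o,y=blobs(c)
b=plane(c,[max(o,key=lambda t:t[1])[0]],.173)[0];h=plane(c,[max(y,key=lambda t:t[1])[0]],.215)[0]
print(b,h,np.hypot(*(h-b)[:2]),np.degrees(np.arctan2(*(h-b)[1::-1])))
save(c,'w7',s=1.5); print(env.sense()['contact_force'])
E
```

```text
[0.57553112 0.02810095 0.173     ] [ 0.629602   -0.02376566  0.215     ] 0.07492533080398765 -43.807999302880006
[ 0.93914087 -0.01888202 -0.3478964 ]
```

View pics/w7.png

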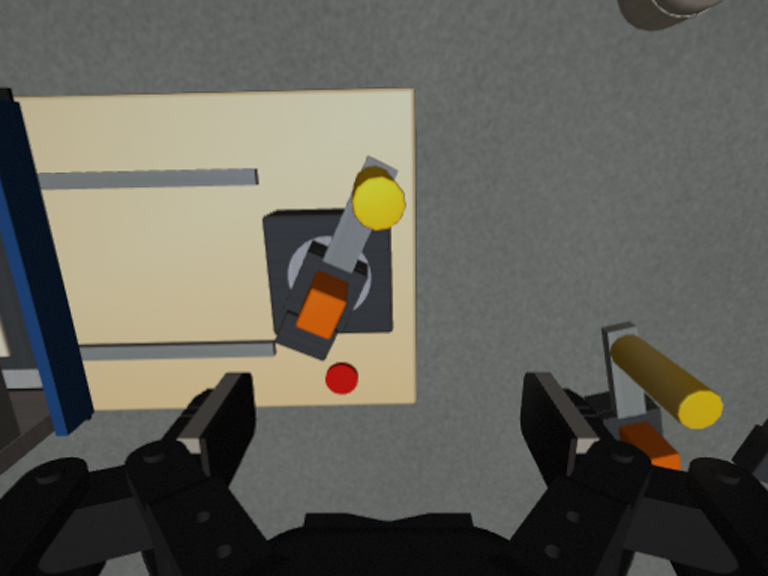

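The view shows the crank still over the housing with its boss at (214,209), about 5 mm from where I expected it. I'll go back to the earlier view pose to compare.

```bash
python3 -c "
from h import *
go((.58,.032,.262),-.29)"
```

```text
t 15.9 tcp [ 0.5762 -0.012   0.2737] xh -0.29 dp [-0.009, -0.0433, 0.0117] rot [0.0001, 0.0003, 0.0001] j6 1.8 F [ 0.9 -0.  -0.3] w 0.0853
```

Request:
apply_moves([
  {"dp": [-0.005, -0.02, 0], "delta_rot": [0, 0, 0], "fingers": 0},
  {"dp": [-0.009, -0.043, 0.005], "delta_rot": [0, 0, 0], "fingers": 0},
  {"dp": [-0.009, -0.043, 0.012], "delta_rot": [0, 0, 0], "fingers": 0},
  {"dp": [-0.009, -0.043, 0.012], "delta_rot": [0, 0, 0], "fingers": 0},
  {"dp": [-0.009, -0.043, 0.012], "delta_rot": [0, 0, 0], "fingers": 0},
  {"dp": [-0.009, -0.043, 0.012], "delta_rot": [0, 0, 0], "fingers": 0},
  {"dp": [-0.009, -0.043, 0.012], "delta_rot": [0, 0, 0], "fingers": 0},
])

```text
time_s: 16.48
tool_pos: [0.58, 0.0311, 0.2629]
ee_rot: [0.0, 0.989, -0.145, -0.0]
contact_force: [0.5, -0.7, -0.8]
grip_width: 0.0857
finger_force: 0.0
```

```bash
python3 - <<'E'
from m import *
c=cap('wrist');o,y=blobs(c)
b=plane(c,[max(o,key=lambda t:t[1])[0]],.173)[0];h=plane(c,[max(y,key=lambda t:t[1])[0]],.215)[0]
print(b,h,np.hypot(*(h-b)[:2]),np.degrees(np.arctan2(*(h-b)[1::-1])))
sd=cap('side');sc=cap('scene')
a=[]
for q,(x,yy) in((c,None),(sd,None),(sc,None)) if 0 else ():pass
W=cv2.resize(c['color'],(512,384))
S=cv2.resize(sd['color'][70:200,200:340],(280,260),interpolation=cv2.INTER_CUBIC)
T=cv2.resize(sc['color'][110:230,250:420],(280,198),interpolation=cv2.INTER_CUBIC)
r=np.zeros((460,280,3),np.uint8);r[:260]=S;r[260:458]=T
l=np.zeros((460,512,3),np.uint8);l[:384]=W
cv2.imwrite('pics/f8.png',np.hstack([l,r])[:,:,::-1]);print(env.sense()['time_s'])
E
```

```text
Traceback (most recent call last):
ValueError: max() iterable argument is empty
```

```bash
python3 - <<'E'
from m import *
import pickle
c=cap('wrist');sd=cap('side');sc=cap('scene');pickle.dump((c,sd,sc),open('f.pkl','wb'))
S=cv2.resize(sd['color'][70:200,200:340],(280,260),interpolation=cv2.INTER_CUBIC)
T=cv2.resize(sc['color'][110:230,250:420],(280,198),interpolation=cv2.INTER_CUBIC)
r=np.zeros((460,280,3),np.uint8);r[:260]=S;r[260:458]=T
l=np.zeros((460,512,3),np.uint8);l[:384]=c['color']
cv2.imwrite('pics/f8.png',np.hstack([l,r])[:,:,::-1])
hsv=cv2.cvtColor(c['color'],cv2.COLOR_RGB2HSV)
m=cv2.inRange(hsv,(5,150,60),(17,255,255));k,l,st,ce=cv2.connectedComponentsWithStats(m)
for i in range(1,k):
    if st[i,4]>100: print(ce[i],st[i],np.percentile(hsv[...,2][l==i],[5,50,95]))
print(blobs(c)[1])
E
```

```text
[262.34083333 198.16916667] [ 245  175   37   47 1200] [ 71. 183. 190.]
[473.47526237 294.74362819] [450 280  46  33 667] [ 66.  74. 179.]
[(array([321.3, 123. ]), np.int32(1022))]
```

View pics/f8.png

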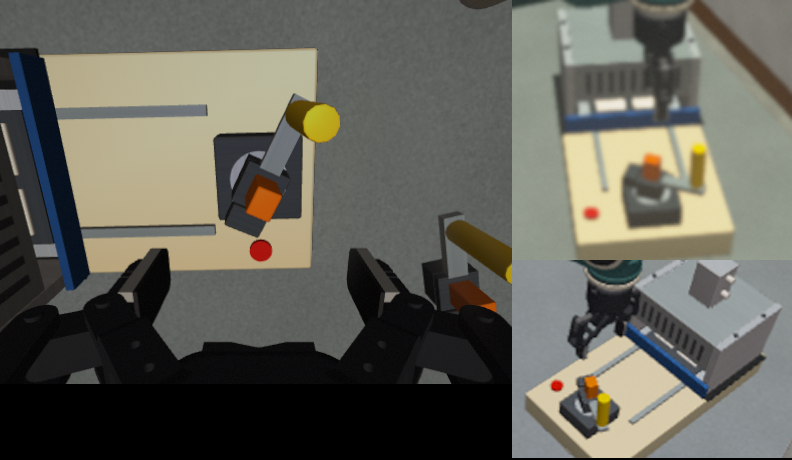

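The scene inset shows the crank leaning, so it isn't flat on the face. I'll measure the lip and the crank's tilt numerically.

```bash
python3 - <<'E'
from m import *
import pickle
c,sd,sc=pickle.load(open('f.pkl','rb'));c0=pickle.load(open('c0.pkl','rb'))
yv=np.array([np.sin(np.radians(16.5)),np.cos(np.radians(16.5))]);xv=np.array([yv[1],-yv[0]])
def lip(cc,x0,y0,x1,y1):
    hsv=cv2.cvtColor(cc['color'],cv2.COLOR_RGB2HSV);m=np.zeros(hsv.shape[:2],np.uint8)
    m[y0:y1,x0:x1]=cv2.inRange(hsv,(100,110,40),(125,255,255))[y0:y1,x0:x1]
    k,l,st,ce=cv2.connectedComponentsWithStats(m);i=1+np.argmax(st[1:,4])
    ys,xs=np.where(l==i);ed=np.array([(x,ys[xs==x].min()) for x in np.unique(xs)],float)
    P=plane(cc,ed-[0,.5],.103)[:,:2]-[.5797,.032]; return np.percentile(P@yv,[10,50,90]).round(4),len(ed),np.percentile(P@xv,[2,98]).round(3)
for n,cc in(('side0',c0['side']),('side',sd)): print(n,lip(cc,200,100,320,160))
for n,cc in(('scene0',c0['scene']),('scene',sc)): print(n,lip(cc,290,110,400,210))
def cen(cc,lo,hi,box=None):
    hsv=cv2.cvtColor(cc['color'],cv2.COLOR_RGB2HSV);m=cv2.inRange(hsv,lo,hi)
    k,l,st,ce=cv2.connectedComponentsWithStats(m); return [(ce[i].round(1).tolist(),st[i].tolist()) for i in range(1,k) if st[i,4]>25]
for n,cc in(('w',c),('sd',sd),('sc',sc)):
    print(n,'or',cen(cc,(5,150,60),(17,255,255)),'top',cen(cc,(5,150,150),(17,255,255)),'ye',cen(cc,(22,150,60),(33,255,255)))
E
```

```text
side0 (array([0.1582, 0.1613, 0.163 ]), 24, array([-0.026,  0.054]))
side (array([0.2176, 0.2207, 0.2229]), 15, array([-0.027,  0.023]))
scene0 (array([0.159 , 0.1642, 0.1665]), 53, array([-0.128,  0.113]))
scene (array([0.2211, 0.2247, 0.2269]), 50, array([-0.12 ,  0.106]))
w or [([262.3, 198.2], [245, 175, 37, 47, 1200]), ([473.5, 294.7], [450, 280, 46, 33, 667])] top [([263.5, 203.8], [247, 187, 34, 35, 723]), ([490.6, 306.2], [482, 303, 14, 9, 68])] ye [([314.3, 119.7], [285, 101, 55, 42, 1619]), ([479.5, 250.1], [474, 245, 14, 11, 35]), ([507.4, 251.5], [501, 244, 11, 17, 60]), ([508.5, 272.1], [503, 259, 9, 25, 120])]
sd or [([269.3, 152.6], [266, 147, 8, 12, 80]), ([221.4, 239.8], [215, 231, 13, 19, 185]), ([209.3, 293.5], [203, 284, 13, 21, 226])] top [([269.5, 149.8], [266, 147, 8, 6, 39]), ([220.9, 235.9], [215, 231, 13, 10, 97]), ([209.2, 289.8], [203, 284, 13, 13, 133])] ye [([292.6, 151.5], [290, 142, 7, 21, 103]), ([252.9, 223.4], [248, 210, 11, 29, 222]), ([195.5, 318.7], [188, 305, 15, 30, 302])]
sc or [([286.7, 19.1], [272, 10, 33, 19, 271]), ([471.8, 89.2], [430, 69, 82, 42, 899]), ([35.1, 97.2], [18, 84, 35, 28, 384]), ([297.4, 186.6], [294, 180, 8, 14, 93]), ([200.4, 209.5], [194, 202, 13, 17, 153]), ([148.4, 228.5], [142, 221, 14, 16, 156]), ([506.0, 365.6], [497, 348, 15, 36, 192])] top [([297.5, 183.4], [294, 180, 8, 8, 43]), ([199.8, 205.8], [194, 202, 12, 9, 69]), ([147.2, 224.7], [142, 221, 11, 9, 71])] ye [([305.0, 200.3], [301, 191, 9, 20, 137]), ([221.7, 218.6], [217, 207, 10, 25, 185]), ([115.9, 230.1], [108, 219, 17, 24, 216])]
```

```bash
python3 - <<'E'
from m import *
import pickle
c,sd,sc=pickle.load(open('f.pkl','rb'))
def multi(obs):
    A=[];b=[]
    for cc,u in obs:
        d=ray(cc,[u])[0];d/=np.linalg.norm(d);Q=np.eye(3)-np.outer(d,d);A.append(Q);b.append(Q@cc['t'])
    p=np.linalg.lstsq(np.vstack(A),np.hstack(b),rcond=None)[0]
    return p.round(4),[np.round(proj(cc,p)[0]-u,1).tolist() for cc,u in obs]
print('boss top',multi([(c,(263.5,203.8)),(sd,(269.5,149.8)),(sc,(297.5,183.4))]))
yt=[b for b in blobs(c)[1] if b[1]>500][0][0]
print('handle top',multi([(c,yt),(sd,(293.3,143.5)),(sc,(304.9,193))]))
# expected pixels if seated upright, heading from -45..-53
C=np.array([.5797,.032])
for a in(-44,-48,-52):
    r=np.radians(a);h=np.r_[C+.075*np.array([np.cos(r),np.sin(r)]),.215];f=np.r_[C,.173]
    print(a,[ (proj(q,f)[0].round(1).tolist(),proj(q,h)[0].round(1).tolist()) for q in(c,sd,sc)])
# reverse check on w5-era: boss seated prediction in wrist view there matched.
E
```

```text
boss top (array([0.5744, 0.0278, 0.1715]), [[0.7, 0.7], [-0.3, -0.3], [0.2, 0.4]])
handle top (array([ 0.6288, -0.0246,  0.2176]), [[2.0, 1.2], [-0.3, -0.0], [0.6, 0.2]])
-44 [([257.3, 200.5], [313.4, 118.2]), ([270.2, 148.0], [293.7, 143.0]), ([299.9, 183.5], [307.6, 193.6])]
-48 [([257.3, 200.5], [320.7, 122.5]), ([270.2, 148.0], [293.1, 143.9]), ([299.9, 183.5], [305.9, 193.8])]
-52 [([257.3, 200.5], [327.5, 127.3]), ([270.2, 148.0], [292.4, 144.8]), ([299.9, 183.5], [304.1, 193.9])]
```

The crank is leaning about 0.07 rad sideways because it was pushed hard against the stop. I'll regrip the boss from above to straighten and press it down.

```bash
python3 -c "
from h import *
go((.5797,.032,.1435),np.radians(-45))"
```

```text
t 16.68 tcp [0.5799 0.0315 0.2631] xh -0.29 dp [-0.0004, -0.0004, 0.1196] rot [-0.0, -0.0001, 0.1577] j6 1.87 F [0.1 0.3 0.3] w 0.0854
```

Request:
apply_moves([
  {"dp": [0, 0, 0], "delta_rot": [0, 0, 0.039], "fingers": 0},
  {"dp": [0, 0, 0], "delta_rot": [0, 0, 0.078], "fingers": 0},
  {"dp": [0, 0, 0.01], "delta_rot": [0, 0, 0.117], "fingers": 0},
  {"dp": [0, 0, 0.02], "delta_rot": [0, 0, 0.158], "fingers": 0},
  {"dp": [0, 0, 0.04], "delta_rot": [0, 0, 0.158], "fingers": 0},
  {"dp": [0, 0, 0.07], "delta_rot": [0, 0, 0.158], "fingers": 0},
  {"dp": [0, 0, 0.1], "delta_rot": [0, 0, 0.158], "fingers": 0},
  {"dp": [0, 0, 0.119], "delta_rot": [0, 0, 0.158], "fingers": 0},
  {"dp": [0, 0, 0.119], "delta_rot": [0, 0, 0.158], "fingers": 0},
  {"dp": [0, 0, 0.119], "delta_rot": [0, 0, 0.158], "fingers": 0.5},
  {"dp": [0, 0, 0.119], "delta_rot": [0, 0, 0.158], "fingers": 1},
  {"dp": [0, 0, 0.119], "delta_rot": [0, 0, 0.158], "fingers": 1},
  {"dp": [0, 0, 0.119], "delta_rot": [0, 0, 0.158], "fingers": 1},
  {"dp": [0, 0, 0.119], "delta_rot": [0, 0, 0.158], "fingers": 1},
  {"dp": [0, 0, 0.119], "delta_rot": [0, 0, 0.158], "fingers": 1},
  {"dp": [0, 0, 0.119], "delta_rot": [0, 0, 0.158], "fingers": 1},
  {"dp": [0, 0, 0.119], "delta_rot": [0, 0, 0.158], "fingers": 1},
], force=60)

```text
time_s: 18.1
tool_pos: [0.5799, 0.0316, 0.1453]
ee_rot: [0.0, 0.924, -0.382, 0.001]
contact_force: [-1.5, -2.2, 6.8]
grip_width: 0.0218
finger_force: 73.6
```

```bash
python3 -c "
from h import *
go((.5797,.032,.1435),np.radians(-45));print(env.sense()['ft_torque'])"
```

```text
t 18.1 tcp [0.5799 0.0316 0.1453] xh -0.784 dp [-0.0005, -0.0001, 0.0018] rot [0.0001, -0.0004, 0.0004] j6 2.37 F [-1.5 -2.2  6.8] w 0.0218
[-1.17024655  1.2568825   2.13623308]
```

Request:
apply_moves([
  {"dp": [0, 0, 0.001], "delta_rot": [0, 0, 0.003], "fingers": 1},
  {"dp": [0, 0, 0.002], "delta_rot": [0, 0, 0.006], "fingers": 1},
  {"dp": [0, 0, 0.003], "delta_rot": [0, 0, 0.01], "fingers": 1},
  {"dp": [0, 0, 0.003], "delta_rot": [0, 0, 0.01], "fingers": 1},
  {"dp": [0, 0, 0.003], "delta_rot": [0, 0, 0.01], "fingers": 1},
])

```text
time_s: 18.52
tool_pos: [0.5808, 0.0311, 0.1453]
ee_rot: [0.0, 0.918, -0.397, 0.002]
contact_force: [-9.8, -5.9, 29.5]
grip_width: 0.0217
finger_force: 94.4
```

```bash
python3 -c "
from h import *
go((.5797,.032,.1435),np.radians(-45));print(env.sense()['ft_torque'])"
```

```text
t 18.52 tcp [0.5808 0.0311 0.1453] xh -0.816 dp [-0.0014, 0.0002, 0.0017] rot [-0.0005, -0.0014, -0.0097] j6 2.4 F [-9.8 -5.9 29.5] w 0.0217
[-1.69545091  2.36925108  2.00349859]
```

Request:
apply_moves([
  {"dp": [0, 0, -0.001], "delta_rot": [0, 0, -0.008], "fingers": 1},
  {"dp": [0, 0, -0.001], "delta_rot": [0, 0, -0.016], "fingers": 1},
  {"dp": [0, 0, -0.001], "delta_rot": [0, 0, -0.02], "fingers": 1},
  {"dp": [0, 0, -0.001], "delta_rot": [0, 0, -0.02], "fingers": 1},
])

```text
time_s: 18.85
tool_pos: [0.5807, 0.0313, 0.1453]
ee_rot: [0.0, 0.93, -0.368, 0.002]
contact_force: [-4.9, -4.2, 22.5]
grip_width: 0.0221
finger_force: 71.5
```

```bash
python3 -c "
from h import *
go((.5797,.032,.1435),np.radians(-45));print(env.sense()['ft_torque'])"
```

```text
t 18.85 tcp [0.5807 0.0313 0.1453] xh -0.753 dp [-0.0012, 0.0002, 0.0018] rot [-0.0004, -0.0011, 0.0103] j6 2.33 F [-4.9 -4.2 22.5] w 0.0221
[-1.26354077  1.75993014  0.68690951]
```

Request:
apply_moves([
  {"dp": [0, 0, -0.001], "delta_rot": [0, 0, -0.005], "fingers": 1},
  {"dp": [0, 0, -0.001], "delta_rot": [0, 0, -0.005], "fingers": 0},
  {"dp": [0, 0, -0.001], "delta_rot": [0, 0, -0.005], "fingers": 0},
  {"dp": [0, 0, -0.001], "delta_rot": [0, 0, -0.005], "fingers": 0},
  {"dp": [0, 0, -0.001], "delta_rot": [0, 0, -0.005], "fingers": 0},
  {"dp": [0, 0, -0.001], "delta_rot": [0, 0, -0.005], "fingers": 0},
  {"dp": [0, 0, -0.001], "delta_rot": [0, 0, -0.005], "fingers": 0},
  {"dp": [0, 0, -0.03], "delta_rot": [0, 0, -0.005], "fingers": 0},
  {"dp": [0, 0, -0.07], "delta_rot": [0, 0, -0.005], "fingers": 0},
  {"dp": [0, 0, -0.11], "delta_rot": [0, 0, -0.005], "fingers": 0},
  {"dp": [0, 0, -0.117], "delta_rot": [0, 0, -0.005], "fingers": 0},
  {"dp": [0, 0, -0.117], "delta_rot": [0, 0, -0.005], "fingers": 0},
  {"dp": [0, 0, -0.117], "delta_rot": [0, 0, -0.005], "fingers": 0},
])

```text
time_s: 19.93
tool_pos: [0.58, 0.0319, 0.259]
ee_rot: [-0.0, 0.933, -0.361, 0.0]
contact_force: [-0.3, -1.0, -0.7]
grip_width: 0.0858
finger_force: 0.0
```

```bash
cat > chk.py <<'E'
from m import *
c=cap('wrist');sd=cap('side');sc=cap('scene');C=np.array([.5797,.032])
def cen(cc,lo,hi,near):
    k,l,st,ce=cv2.connectedComponentsWithStats(cv2.inRange(cv2.cvtColor(cc['color'],cv2.COLOR_RGB2HSV),lo,hi))
    i=min((i for i in range(1,k) if st[i,4]>25),key=lambda i:np.hypot(*(ce[i]-near)));return ce[i],st[i,4]
def multi(obs):
    A=[];b=[]
    for cc,u in obs:
        d=ray(cc,[u])[0];d/=np.linalg.norm(d);Q=np.eye(3)-np.outer(d,d);A.append(Q);b.append(Q@cc['t'])
    p=np.linalg.lstsq(np.vstack(A),np.hstack(b),rcond=None)[0]
    return p.round(4),[np.round(proj(cc,p)[0]-u,1).tolist() for cc,u in obs]
o=[]
for cc in(c,sd,sc):
    u,a=cen(cc,(5,150,150),(17,255,255),proj(cc,[np.r_[C,.173]])[0]);o.append((cc,u));print(u.round(1),a)
print('boss top',multi(o)); print('wrist boss@.173',plane(c,[o[0][1]],.173))
u,a=cen(c,(23,150,150),(32,255,255),proj(c,[(.632,-.02,.215)])[0]);h=plane(c,[u],.215)[0];b=plane(c,[o[0][1]],.173)[0]
print('handle',h,a,'r',np.hypot(*(h-b)[:2]),'ang',np.degrees(np.arctan2(*(h-b)[1::-1])), 'ang from C',np.degrees(np.arctan2(*(h[:2]-C)[::-1])),np.hypot(*(h[:2]-C)))
yv=np.array([np.sin(np.radians(16.5)),np.cos(np.radians(16.5))])
for n,cc,(x0,y0,x1,y1) in(('side',sd,(200,100,320,160)),('scene',sc,(290,110,400,210))):
    m=np.zeros(cc['color'].shape[:2],np.uint8);m[y0:y1,x0:x1]=cv2.inRange(cv2.cvtColor(cc['color'],cv2.COLOR_RGB2HSV),(100,110,40),(125,255,255))[y0:y1,x0:x1]
    k,l,st,ce=cv2.connectedComponentsWithStats(m);i=1+np.argmax(st[1:,4]);ys,xs=np.where(l==i)
    ed=np.array([(x,ys[xs==x].min()) for x in np.unique(xs)],float)
    print(n,'lip y',np.percentile((plane(cc,ed-[0,.5],.103)[:,:2]-C)@yv,[10,50,90]).round(4),len(ed))
print(env.sense()['contact_force'])
E
python3 chk.py
```

```text
[257.7 202.5] 766
[269.9 148.8] 34
[299.7 183.3] 43
boss top (array([0.5788, 0.0336, 0.17  ]), [[0.5, 0.2], [-0.2, -0.3], [0.1, 0.4]])
wrist boss@.173 [[0.57990496 0.03302503 0.173     ]]
handle [ 0.64181749 -0.00838699  0.215     ] 1199 r 0.07448568191738728 ang -33.77775644599673 ang from C -33.0307551682819 0.07409245412865263
side lip y [0.2165 0.2197 0.223 ] 22
scene lip y [0.2208 0.2249 0.227 ] 47
[ 0.2250818  -0.88972321  0.18202648]
```

The crank is upright and seated again. One more gentle clockwise twist by the boss will confirm the stop.

```bash
python3 -c "
from h import *
go((.5799,.0325,.1445),np.radians(-33.8))"
```

```text
t 20.08 tcp [0.5795 0.0318 0.2573] xh -0.739 dp [0.0, -0.0009, 0.1128] rot [0.0004, 0.0005, -0.0474] j6 2.32 F [ 0.2 -0.9  0.2] w 0.0855
```

Request:
apply_moves([
  {"dp": [0, -0.001, 0.02], "delta_rot": [0, 0, -0.025], "fingers": 0},
  {"dp": [0, -0.001, 0.05], "delta_rot": [0, 0, -0.047], "fingers": 0},
  {"dp": [0, -0.001, 0.08], "delta_rot": [0, 0, -0.047], "fingers": 0},
  {"dp": [0, -0.001, 0.105], "delta_rot": [0, 0, -0.047], "fingers": 0},
  {"dp": [0, -0.001, 0.113], "delta_rot": [0, 0, -0.047], "fingers": 0},
  {"dp": [0, -0.001, 0.113], "delta_rot": [0, 0, -0.047], "fingers": 0},
  {"dp": [0, -0.001, 0.113], "delta_rot": [0, 0, -0.047], "fingers": 1},
  {"dp": [0, -0.001, 0.113], "delta_rot": [0, 0, -0.047], "fingers": 1},
  {"dp": [0, -0.001, 0.113], "delta_rot": [0, 0, -0.047], "fingers": 1},
  {"dp": [0, -0.001, 0.113], "delta_rot": [0, 0, -0.047], "fingers": 1},
  {"dp": [0, -0.001, 0.113], "delta_rot": [0, 0, -0.047], "fingers": 1},
  {"dp": [0, -0.001, 0.113], "delta_rot": [0, 0, -0.047], "fingers": 1},
  {"dp": [0, -0.001, 0.113], "delta_rot": [0, 0, -0.047], "fingers": 1},
  {"dp": [0, -0.001, 0.113], "delta_rot": [0, 0, -0.047], "fingers": 1},
], force=60)

```text
time_s: 21.25
tool_pos: [0.5804, 0.0313, 0.1465]
ee_rot: [0.001, 0.957, -0.291, 0.0]
contact_force: [-4.9, -11.2, 4.4]
grip_width: 0.021
finger_force: 63.0
```

```bash
python3 -c "
from h import *
go((.5799,.0325,.1445),np.radians(-33.8));print(env.sense()['ft_torque'])"
```

```text
t 21.25 tcp [0.5804 0.0313 0.1465] xh -0.591 dp [-0.0011, -0.0007, 0.002] rot [0.0007, -0.0004, -0.0002] j6 2.17 F [ -4.9 -11.2   4.4] w 0.021
[-1.81185742  0.78474048  1.37595925]
```

Request:
apply_moves([
  {"dp": [0, 0, 0], "delta_rot": [0, 0, 0.01], "fingers": 1},
  {"dp": [0, 0, 0], "delta_rot": [0, 0, 0.02], "fingers": 1},
  {"dp": [0, 0, 0], "delta_rot": [0, 0, 0.03], "fingers": 1},
  {"dp": [0, 0, 0], "delta_rot": [0, 0, 0.03], "fingers": 1},
])

```text
time_s: 21.58
tool_pos: [0.5808, 0.0308, 0.1466]
ee_rot: [0.002, 0.942, -0.337, 0.001]
contact_force: [-0.2, -15.4, 3.5]
grip_width: 0.021
finger_force: 97.8
```

```bash
python3 -c "
from h import *
go((.5799,.0325,.1445),np.radians(-33.8));print(env.sense()['ft_torque'])"
```

```text
t 21.58 tcp [0.5808 0.0308 0.1466] xh -0.687 dp [-0.0018, -0.0007, 0.0021] rot [0.0008, -0.001, -0.0308] j6 2.27 F [ -0.2 -15.4   3.5] w 0.021
[-2.65947246 -0.03415529  1.8698821 ]
```

It stays rigid at 1.4–1.9 N m, against the 0.12 N m needed to turn it, so the carriage is on its stop. I'll unload and release.

Request:
apply_moves([
  {"dp": [0, 0, 0], "delta_rot": [0, 0, -0.015], "fingers": 1},
  {"dp": [0, 0, 0], "delta_rot": [0, 0, -0.03], "fingers": 1},
  {"dp": [0, 0, 0], "delta_rot": [0, 0, -0.03], "fingers": 1},
  {"dp": [0, 0, 0], "delta_rot": [0, 0, -0.03], "fingers": 0},
  {"dp": [0, 0, 0], "delta_rot": [0, 0, -0.03], "fingers": 0},
  {"dp": [0, 0, 0], "delta_rot": [0, 0, -0.03], "fingers": 0},
  {"dp": [0, 0, 0], "delta_rot": [0, 0, -0.03], "fingers": 0},
  {"dp": [0, 0, 0], "delta_rot": [0, 0, -0.03], "fingers": 0},
  {"dp": [0, 0, 0], "delta_rot": [0, 0, -0.03], "fingers": 0},
  {"dp": [0, 0, -0.03], "delta_rot": [0, 0, -0.03], "fingers": 0},
  {"dp": [0, 0, -0.07], "delta_rot": [0, 0, -0.03], "fingers": 0},
  {"dp": [0, 0, -0.11], "delta_rot": [0, 0, -0.03], "fingers": 0},
  {"dp": [0, 0, -0.115], "delta_rot": [0, 0, -0.03], "fingers": 0},
  {"dp": [0, 0, -0.115], "delta_rot": [0, 0, -0.03], "fingers": 0},
  {"dp": [0, 0, -0.115], "delta_rot": [0, 0, -0.03], "fingers": 0},
])

```text
time_s: 22.83
tool_pos: [0.5806, 0.0326, 0.2608]
ee_rot: [-0.0, 0.957, -0.291, 0.0]
contact_force: [-0.2, -0.2, -1.0]
grip_width: 0.0853
finger_force: 0.0
```

```bash
python3 chk.py
```

```text
[261.1 200.8] 759
[270.1 149.2] 34
[299.2 183.6] 43
boss top (array([0.5782, 0.0313, 0.1701]), [[0.5, 0.3], [-0.2, -0.3], [0.1, 0.4]])
wrist boss@.173 [[0.57946055 0.0309488  0.173     ]]
handle [ 0.64405657 -0.00681883  0.215     ] 1177 r 0.07482674156392291 ang -30.313729729307845 ang from C -31.097694365223912 0.07515763656432552
side lip y [0.2169 0.2204 0.223 ] 24
scene lip y [0.2211 0.2249 0.227 ] 47
[-0.16899286 -0.91899174 -0.82502415]
```

```bash
python3 -c "
from plant import env
print(env.hand_in())"
```

```text
the job is handed in; nothing more can be done
None
```

I handed the job in at about 23 s. The crank is seated upright on the shaft and let go. The carriage is wound onto its hard stop, judged from the resisting torque and a lip reading about 0 to 5 mm from the head face.

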